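Refit the paddle shaft's retaining ring with circlip pliers

TASK

Refit the brass retaining ring on the paddle shaft that stands in the socket: use the red-handled pliers to spread the ring and carry it over the shaft end, press the blue spring washer down with it, gently and never hard, and let the ring close in the groove so that it holds the washer down. Then put the empty pliers back in their grey stand. Handle the ring with the pliers only and leave the bucket lid, the wedges and the suction cup where they are.

Things in the scene. Friction and masses are not known exactly. Their poses are not given: they have to be found in the camera images.
- pliers: Straight-nose external circlip pliers, 0.18 kg, 140 mm tall, upright in the stand, ring already on the tips. Origin on the pivot; z up, y the line along which the handles are squeezed; the ring lies on the -x side of the tips. A dark hanger bar, 96 mm along y, 12 mm wide, 8 mm thick, centred on the origin, rests on the stand's posts.
- pliers_grip (a point): Midway between the two red handle grips, 62 mm above the pivot. Grips: bars along x, 26 mm long, 14 mm thick, 62 mm over their outsides at rest, 29 mm squeezed to the stop. Squeezing swings the tips apart; it takes 5 N at rest, about 15 N at the stop with the ring on. With the ring off, the pliers' own spring still holds them in a gripper at 57 mm.
- pliers_tips (a point): Midway between the tips, level with their shoulders, 60 mm below the pivot. Each tip: a 4 mm round pin, 8 mm long, below a 10 mm shoulder that bears on the ear's top; pins at y = +-4 mm at rest, +-20 mm at the stop (leaning outward, the shoulders then about 4 mm higher relative to the pivot: as the tips close they sink again by that much, so the ring is pressed on unless the pliers are raised meanwhile).
- ring: Brass external retaining ring, 42 g, greased, borne by the stand's sprung table. Origin: centre of the ring, on its underside; z up, x towards the gap and ears. Closed: inside radius 11 mm, outside 17 mm, 5 mm thick. Its two halves swing about a hinge at x = -18 mm. With the pliers squeezed to the stop it passes over the shaft end if its centre is on the shaft axis within 1.5 mm.
- ring_ears (a point): Between the two ears, level with their tops, 25 mm from the ring's centre and 10 mm above its underside. Each ear has an inner slot, 12 mm long along x, its floor at y = +-9.5 mm with the ring closed; the pins push outward in these slots and the spread ring hangs on them, its back tipped by up to 0.15 rad; it levels on the washer. As the ring closes the ears move about 4 mm in its +x: follow them.
- ring_l (a joint): How far each half of the ring is swung open, rad: 0 closed, about 0.30 with the pliers squeezed to the stop. A spring closes it: 3 N at an ear when closed, 6 N when spread.
- pliers_l (a joint): How far each half of the pliers is squeezed, rad: 0 at rest, 0.26 at the stop.
- socket: Black round bayonet socket, fixed, 66 mm across, 50 mm high, the steel paddle shaft upright on its axis. Origin: centre of the underside, z up. Shaft from the top: stub 14 mm wide and 14 mm long; cone and land of 25 mm diameter, together 14 mm high; below the land the groove, a neck of 21 mm diameter, hidden by the blue washer (64 mm across) pushed up against the land.
- washer_nominal (a point): On the shaft axis, at the mean height of the resting washer's top (= lower edge of the land), 78 mm above the socket's origin. The shaft stands up to 12 mm higher or lower each time; this is not measured and must be felt. More than 16 N spoils ring and shaft.
- washer (a joint): How far the blue washer is pressed down, m: 0 at rest (3 N to start it), 0.008 at its hard stop (8 N). From 0.005 on the 5 mm thick ring lies below the land and can close in the groove; 0.006 to 0.007 is a good depth. Held down by the seated ring: about 0.005.
- stand: Grey plastic pliers stand, fixed. Origin: midway between the posts, on the underside; axes as those of the pliers standing in it. Posts at y = +-43 mm, 72 mm clear between them. A white sprung table, 20 mm high, rising up to 5 mm, holds the ring (centred at x = -25 mm) softly up against the tips' shoulders while these spread. Lift pliers and ring straight up.
- stand_rest (a point): Where the pliers' pivot is when their hanger bar rests on the posts, 91 mm above the stand's origin. Low lips (8 mm) leave the bar 3 mm of play each way along x and 2.5 mm along y; put the pliers back straight down.
- lid: Bystander: dented round aluminium grout bucket lid, 140 mm across, 12 mm high. Origin: centre of the underside.
- wedge1: Bystander: white plastic wedge spacer, 70 x 24 x 13 mm. Origin: centre of the underside.
- wedge2: Bystander: white plastic wedge spacer like wedge1.
- cup: Bystander: small matte black suction cup, 60 mm across, 39 mm high with its grey lever. Origin: centre of the underside.
Mind the look-alikes: they are no part of the job. Leave any purple look-alike of the socket alone.

How it is judged:
On the way, in this order (a step that is already met when the one before it is completed fails the run):
1. the ring is spread on the pliers and lifted well clear of the stand (value of joint ring_l above 0.15 rad and z of ring in the frame of stand above 0.055 m), for 0.2 s.
2. the ring is closed in the groove, level, and holds the washer down (value of joint ring_l below 0.09 rad and value of joint washer above 0.0035 m and horizontal distance between ring and socket below 0.004 m and angle between ring's own z axis and vertical below 0.1 rad), for 0.2 s.
At the end, for the whole second after the job is handed in: Ring closed (0.09 rad) in the groove, within 4 mm of the shaft axis and 0.1 rad of level, holding the washer down over 3.5 mm; pliers upright (0.12 rad) in their stand, pivot 86 to 94 mm above its origin and within 10 mm of its centre; both at rest (all of step 2 and horizontal distance between pliers and stand below 0.01 m and z of pliers in the frame of stand between 0.086 and 0.094 m and angle between pliers's own z axis and vertical below 0.12 rad and linear speed of each of pliers, ring below 0.02 m/s); the robot touches nothing.
It fails at once if the ring pressed against the shaft, washer or socket with more than 16 N (contact force between ring and socket above 16 N).
It fails at once if the pliers pressed against the shaft, washer or socket with more than 16 N (contact force between pliers and socket above 16 N).
It fails at once if the gripper touching the ring (contact force between any of the fingers, the arm and ring above 1 N).
It fails at once if a bystander (lid, wedges, suction cup) moved by more than 15 mm (distance of any of lid, wedge1, wedge2, cup from where it was at the start of the episode above 0.015 m).
It also fails if it takes over 64 s, if anything falls off the work surface, if the arm or the gripper's body presses on something with over 40 N, if the wrist force passes 120 N, or if a joint passes its speed limit or range.

ROBOT

A 7-joint arm with a two-finger parallel gripper is mounted at the origin on the work surface. World frame = base frame: x ahead of the robot, y to its left, z up, the work surface at z = 0. Lengths are in m, angles in rad, forces in N, time in s.
With the tool pointing down it reaches from about 0.4 to 0.875 m from the base axis. Payload 19.3 kg.
Tool frame: the origin (TCP) lies on the centre line of the jaws, within the pads' length; the fingertips stand 17 mm ahead of it and the grasp point (between the pads) lies 2 mm behind it; z points along the fingers, x is the direction in which the jaws open and shut, and the axes are right-handed (so a half turn about z gives the same grasp; the last joint's range is limited). The gripper opens to 85 mm and grips with 20 to 120 N. Pads are 22 mm wide; open, the fingers measure 114 mm over their backs; the gripper's body (76 mm by 85 mm) begins 54 mm behind the grasp point. The pads swing forward as they close: fully open they stand 13 mm farther back than shut.
Start: joints at [1.047, 0.521, -0.036, 1.599, 0.021, 1.021, -0.113], TCP at [0.274, -0.562, 0.248] pointing down, gripper open.
Joint ranges: [-2.91, 2.91], [-0.3, 2.13], [-1.5, 1.42], [0.17, 2.43], [-1.26, 4.41], [0.16, 1.93], [-2.52, 2.52]. Speed limits (rad/s): [1.89, 1.89, 2.39, 2.39, 3.01, 3.01, 3.01].

INTERFACE

Orientations are given as [roll, pitch, yaw] about the fixed x, y, z axes, in that order (R = Rz(yaw) Ry(pitch) Rx(roll)).
In Python, from cell import env gives the robot as it stands.
- The arm moves only by the tool play_rows, never from a script. Its argument "rows" is one flat list of numbers, 7 for each row, row after row: the opening, from 0 (shut) to 1 (fully open), then the shift along the tool's x, y, z in m, then the turn, a rotation vector about the tool's x, y, z in rad. A call has exactly 10 rows; each row shifts and turns the pose as measured when the row begins, along the tool's axes as they then stand; what a row does not reach is not made up. A row lasts 1/8 s, in which the tool goes at most 62.5 mm and 10.7 degrees, less where a joint would pass 70% of its speed; a pose out of reach is approached as far as the arm can. A call is refused whole if a number of a shift passes 0.0625 or a number of a turn 0.188, either way. A call with a gripper value outside its range is refused whole. The fingers move at their own pace and stop on an object; the grip force is fixed at half the most. Time passes only in rows, so rows that do not move let the fingers close, or fill a call up. It gives the time, the measured TCP pose, the force and the opening at its end, in the units of the state.
- env.get_obs(): the state, without advancing time (a new reading comes with each control period).
- env.get_image(name): name is "scene" or "side" or "wrist"; returns a dict with "img" (384x512x3 uint8, blue, green, red), "depth" (384x512 float32, m along the optical axis (not along the pixel's ray), 0 where there is no reading), "camera_matrix" (3x3 intrinsics, pixels), "pose" (4x4, takes a point from camera to world coordinates). Camera axes: x right, y down, z forward; pixel columns grow to the right and rows downward; lengths in m; the calibration is good to about 2 mm. A picture is of the moment at which its call begins.
- env.job_done(): hands the job in, once; it reports no verdict.
The state is a dict: "time": time; "joint_positions": joint angles; "qvel": joint speeds; "tau": joint torques, N m; "eef_pos": TCP position; "tool_rot": TCP orientation; "ft_force": force on the tool from outside, world axes, zero at the start; "moment": the same for the moment, N m; "grip_width": opening from 0.0 (shut) to 1.0 (fully open).
Only numpy, scipy, OpenCV 4.12 (cv2) and the standard library are available. Lean on these libraries where they do the work, as an engineer would, in place of code of your own. Each camera call takes 0.05 s, during which the arm holds its last target.

## Working session

There is one attempt and no reset: what is moved stays moved. The work goes in short steps, Python scripts to look and compute and a tool call to move; the robot and the scene stay as the last step left them, time stands still between calls to the robot, and variables do not carry over. Pictures are saved under pics/ and viewed, and the job is handed in when it is done.

Besides the shell and the picture viewer there is one more tool, called in YAML: its name, and indented under it one key for each argument. play_rows: Moves the arm, as the interface text tells. Its arguments: {"type":"object","properties":{"rows":{"type":"array"}},"required":["rows"]}

```bash
ls; mkdir -p pics
cat > h.py <<'E'
import numpy as np, cv2
from cell import env
def snap(n,f,save=True):
    d=env.get_image(n); 
    if save: cv2.imwrite('pics/'+f+'.png',d['img']); np.savez('pics/'+f+'.npz',**{k:d[k] for k in d})
    return d
def P(d,u,v,z=None):
    K=d['camera_matrix'];T=d['pose']
    r=np.array([(u-K[0,2])/K[0,0],(v-K[1,2])/K[1,1],1])
    if z is None:
        dep=d['depth'][int(v),int(u)]; p=r*dep; return T[:3,:3]@p+T[:3,3]
    rw=T[:3,:3]@r; s=(z-T[2,3])/rw[2]; return T[:3,3]+s*rw
def proj(d,p):
    T=d['pose'];q=T[:3,:3].T@(np.array(p)-T[:3,3]);q=d['camera_matrix']@q;return q[:2]/q[2]
def crop(d,f,x0,y0,x1,y1,s):
    cv2.imwrite('pics/'+f+'.png',cv2.resize(d['img'][y0:y1,x0:x1],None,fx=s,fy=s,interpolation=cv2.INTER_CUBIC))
def st():
    o=env.get_obs()
    for k in ['time','joint_positions','eef_pos','tool_rot','ft_force','moment','grip_width']: print(k,np.round(o[k],4))
E
python3 - <<'E'
from h import *
st()
for n in ['scene','side','wrist']:
    d=snap(n,n+'0'); print(n,np.round(d['pose'],3),np.round(d['camera_matrix'],1))
E
```

```text
pics
time 0.0
joint_positions [ 1.0469  0.522  -0.0363  1.6     0.0212  1.0211 -0.1128]
eef_pos [ 0.2738 -0.5615  0.2478]
tool_rot [ 3.1415e+00  1.1000e-03 -1.1170e+00]
ft_force [-0.1343  0.0784  0.0226]
moment [0.0065 0.0058 0.0013]
grip_width 0.9987
scene [[ 4.730e-01  5.670e-01 -6.740e-01  1.491e+00]
 [ 8.810e-01 -3.060e-01  3.610e-01 -5.380e-01]
 [-1.000e-03 -7.650e-01 -6.440e-01  1.073e+00]
 [ 0.000e+00  0.000e+00  0.000e+00  1.000e+00]] [[483.    0.  254.4]
 [  0.  483.  185.1]
 [  0.    0.    1. ]]
side [[-1.     0.03  -0.005  0.485]
 [ 0.023  0.654 -0.757  0.874]
 [-0.019 -0.756 -0.654  0.884]
 [ 0.     0.     0.     1.   ]] [[496.2   0.  256.6]
 [  0.  496.2 193.2]
 [  0.    0.    1. ]]
wrist [[ 0.438 -0.864 -0.248  0.336]
 [-0.899 -0.421 -0.12  -0.533]
 [-0.001  0.276 -0.961  0.374]
 [ 0.     0.     0.     1.   ]] [[317.6   0.  250.1]
 [  0.  317.6 187.2]
 [  0.    0.    1. ]]
```

View pics/scene0.png

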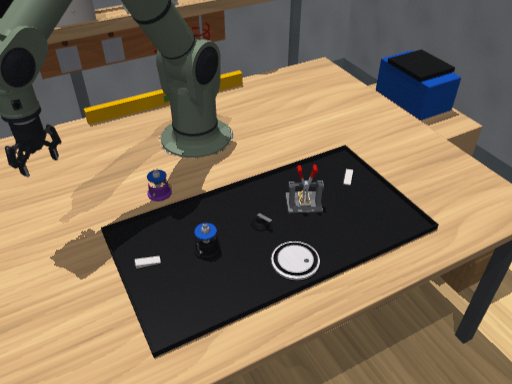

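View pics/side0.png

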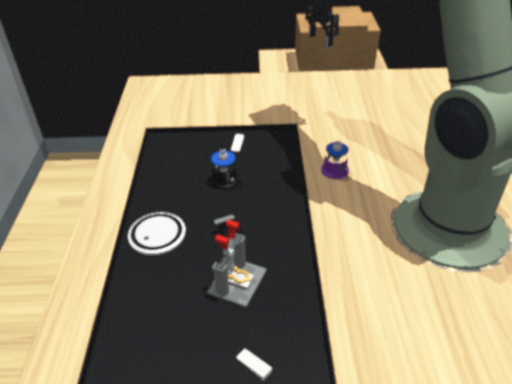

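View pics/wrist0.png

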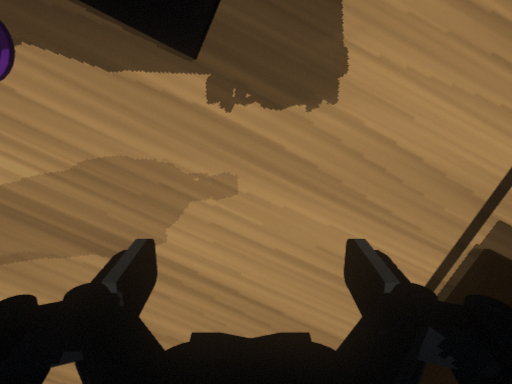

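Run:
```python
from h import *
a=dict(np.load('pics/scene0.npz'));b=dict(np.load('pics/side0.npz'))
c1=cv2.resize(a['img'][150:225,260:350],None,fx=4.4,fy=4.4,interpolation=2)
c2=cv2.resize(a['img'][210:270,180:240],None,fx=5.5,fy=5.5,interpolation=2)[:330]
h=np.zeros((600,800,3),np.uint8);h[:330,:396]=c1;h[:330,400:730]=c2[:,:330]
c3=cv2.resize(b['img'][205:310,195:275],None,fx=2.5,fy=2.5,interpolation=2);h[332:332+262,:200]=c3[:262]
c4=cv2.resize(b['img'][140:195,200:250],None,fx=4.5,fy=4.5,interpolation=2);h[332:332+247,400:625]=c4
cv2.imwrite('pics/c0.png',h)
for n,d,pts in [('scene',a,[(206,229),(303,171),(313,171),(296,260),(148,262),(348,177),(263,218)]),('side',b,[(223,157),(222,228),(233,237),(156,233),(254,363),(237,142),(225,220)])]:
  for p in pts: print(n,p,np.round(P(d,*p),4))
```

```text
Traceback (most recent call last):
ValueError: could not broadcast input array from shape (248,225,3) into shape (247,225,3)
```

Run:
```python
from h import *
a=dict(np.load('pics/scene0.npz'));b=dict(np.load('pics/side0.npz'))
L=[(a,255,150,80,75),(a,170,205,80,75),(b,190,205,112,105),(b,195,140,80,75)]
t=[cv2.resize(d['img'][y:y+hh,x:x+w],(400,300),interpolation=2) for d,x,y,w,hh in L]
cv2.imwrite('pics/c0.png',np.vstack([np.hstack(t[:2]),np.hstack(t[2:])]))
for n,d,pts in [('scene',a,[(206,229),(303,171),(313,171),(296,260),(148,262),(348,177),(263,218)]),('side',b,[(223,157),(222,228),(233,237),(156,233),(254,363),(237,142),(225,220)])]:
  for p in pts: print(n,p,np.round(P(d,*p),4))
```

```text
scene (206, 229) [ 0.5786 -0.2036  0.1006]
scene (303, 171) [0.3872 0.2502 0.0046]
scene (313, 171) [0.5555 0.1674 0.1534]
scene (296, 260) [0.7374 0.0011 0.0181]
scene (148, 262) [ 0.5404 -0.3739  0.0144]
scene (348, 177) [0.4925 0.3688 0.0068]
scene (263, 218) [ 0.5639 -0.0109  0.0428]
side (223, 157) [ 0.5653 -0.1932  0.0922]
side (222, 228) [ 0.5673 -0.0035  0.0142]
side (233, 237) [0.532  0.1459 0.1347]
side (156, 233) [0.7285 0.0117 0.0188]
side (254, 363) [0.4948 0.3666 0.0146]
side (237, 142) [ 0.5326 -0.3715  0.0151]
side (225, 220) [ 0.5582 -0.0038  0.0411]
```

View pics/c0.png

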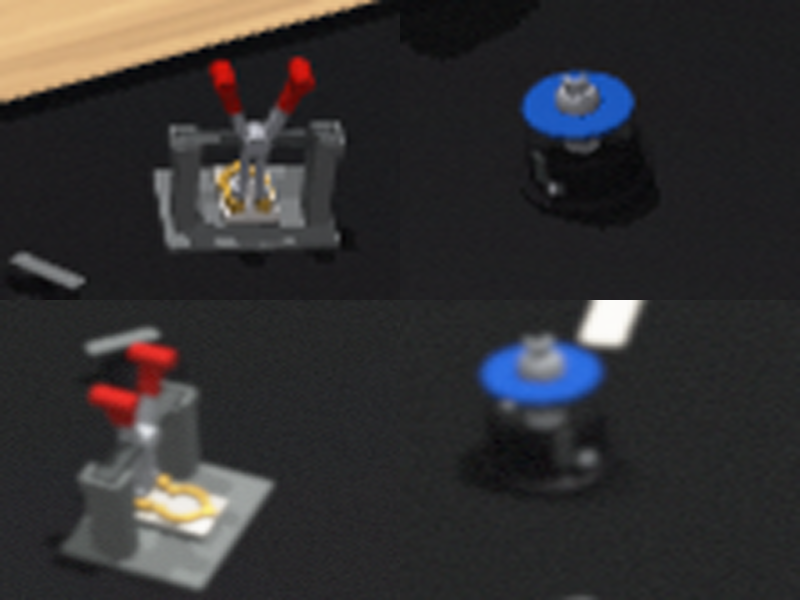

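Run:
```python
from h import *
for n in ['scene0','side0']:
    d=dict(np.load('pics/%s.npz'%n)); im=d['img'].astype(int)
    m=(im[...,2]>120)&(im[...,1]<60)&(im[...,0]<60)
    k,l,s,c=cv2.connectedComponentsWithStats(m.astype(np.uint8))
    for i in range(1,k):
        if s[i,4]<8: continue
        v,u=np.where(l==i)
        p=np.array([P(d,a,b) for a,b in zip(u,v)]);p=p[(p[:,2]>.09)&(p[:,2]<.2)]
        if len(p): print(n,s[i],np.round(p.mean(0),4),np.round(p.max(0),3),np.round(p.min(0),3))
    m=(im[...,0]>140)&(im[...,2]<80)
    v,u=np.where(m);p=np.array([P(d,a,b) for a,b in zip(u,v)]);q=p[(p[:,2]>.06)&(p[:,0]>.5)&(p[:,0]<.65)&(p[:,1]>-.3)&(p[:,1]<-.1)]
    print('washer',np.round(q.mean(0),4),np.round(np.median(q,0),4),np.ptp(q,0))
```

```text
scene0 [297 165   5   7  25] [0.5341 0.1295 0.1639] [0.546 0.139 0.167] [0.522 0.12  0.158]
scene0 [313 164   5   7  23] [0.5554 0.1723 0.1647] [0.569 0.18  0.172] [0.542 0.166 0.161]
washer [ 0.5716 -0.2046  0.0847] [ 0.5741 -0.2086  0.0848] [0.06262924 0.06308585 0.01134601]
side0 [226 220  13   8  74] [0.5323 0.1345 0.1618] [0.546 0.143 0.167] [0.52  0.125 0.154]
side0 [230 231   4   7  25] [0.5351 0.1406 0.1374] [0.539 0.146 0.146] [0.532 0.136 0.129]
side0 [215 235  14   9  89] [0.5532 0.1776 0.1618] [0.567 0.186 0.166] [0.54  0.169 0.154]
washer [ 0.5668 -0.196   0.083 ] [ 0.5666 -0.1935  0.0832] [0.06218949 0.06653291 0.00876818]
```

```bash
cat >> h.py <<'E'
from scipy.spatial.transform import Rotation as R
def plan(tgt,yaw,g,n=10,flat=False,rpy=None):
    o=env.get_obs(); p0=np.array(o['eef_pos']);R0=R.from_euler('xyz',o['tool_rot']);R1=R.from_euler('xyz',rpy if rpy is not None else [np.pi,0,yaw])
    w=(R0.inv()*R1).as_rotvec()
    if yaw is not None and abs(w[2])>0: pass
    print('dist',np.linalg.norm(np.array(tgt)-p0),'w',np.round(w,3))
    p=p0;Rc=R0;out=[]
    for i in range(n):
        dR=R.from_rotvec(w/n); s=(np.array(tgt)-p0)/n
        out.append([g]+list(np.round(Rc.inv().apply(s),4))+list(np.round(w/n,4)));Rc=Rc*dR
    for r in out: print(r)
E
python3 -c "
from h import *
plan([0.60,-0.215,0.28],1.116,1,20)"
```

```text
dist 0.47696471443636973 w [-1.000e-03  0.000e+00 -2.233e+00]
[1, np.float64(-0.0084), np.float64(-0.0223), np.float64(-0.0016), np.float64(-0.0), np.float64(0.0), np.float64(-0.1117)]
[1, np.float64(-0.0059), np.float64(-0.0231), np.float64(-0.0016), np.float64(-0.0), np.float64(0.0), np.float64(-0.1117)]
[1, np.float64(-0.0033), np.float64(-0.0236), np.float64(-0.0016), np.float64(-0.0), np.float64(0.0), np.float64(-0.1117)]
[1, np.float64(-0.0006), np.float64(-0.0238), np.float64(-0.0016), np.float64(-0.0), np.float64(0.0), np.float64(-0.1117)]
[1, np.float64(0.002), np.float64(-0.0237), np.float64(-0.0016), np.float64(-0.0), np.float64(0.0), np.float64(-0.1117)]
[1, np.float64(0.0046), np.float64(-0.0233), np.float64(-0.0016), np.float64(-0.0), np.float64(0.0), np.float64(-0.1117)]
[1, np.float64(0.0072), np.float64(-0.0227), np.float64(-0.0016), np.float64(-0.0), np.float64(0.0), np.float64(-0.1117)]
[1, np.float64(0.0097), np.float64(-0.0217), np.float64(-0.0016), np.float64(-0.0), np.float64(0.0), np.float64(-0.1117)]
[1, np.float64(0.0121), np.float64(-0.0205), np.float64(-0.
[... 699 characters left out ...]
loat64(-0.0086), np.float64(-0.0016), np.float64(-0.0), np.float64(0.0), np.float64(-0.1117)]
[1, np.float64(0.023), np.float64(-0.0061), np.float64(-0.0016), np.float64(-0.0), np.float64(0.0), np.float64(-0.1117)]
[1, np.float64(0.0235), np.float64(-0.0035), np.float64(-0.0016), np.float64(-0.0), np.float64(0.0), np.float64(-0.1117)]
[1, np.float64(0.0238), np.float64(-0.0008), np.float64(-0.0016), np.float64(-0.0), np.float64(0.0), np.float64(-0.1117)]
[1, np.float64(0.0237), np.float64(0.0018), np.float64(-0.0016), np.float64(-0.0), np.float64(0.0), np.float64(-0.1117)]
[1, np.float64(0.0234), np.float64(0.0045), np.float64(-0.0016), np.float64(-0.0), np.float64(0.0), np.float64(-0.1117)]
```

play_rows:
  rows: [1, -0.008, -0.022, -0.002, 0, 0, -0.112, 1, -0.006, -0.023, -0.002, 0, 0, -0.112, 1, -0.003, -0.024, -0.002, 0, 0, -0.112, 1, -0.001, -0.024, -0.002, 0, 0, -0.112, 1, 0.002, -0.024, -0.002, 0, 0, -0.112, 1, 0.005, -0.023, -0.002, 0, 0, -0.112, 1, 0.007, -0.023, -0.002, 0, 0, -0.112, 1, 0.01, -0.022, -0.002, 0, 0, -0.112, 1, 0.012, -0.021, -0.002, 0, 0, -0.112, 1, 0.014, -0.019, -0.002, 0, 0, -0.112]

```text
time: 1.4
eef_pos: [0.4374, -0.3798, 0.2661]
tool_rot: [-3.138, 0.004, 0.036]
ft_force: [0.5, -0.5, 0.3]
grip_width: 0.996
```

play_rows:
  rows: [1, 0.016, -0.017, -0.002, 0, 0, -0.112, 1, 0.018, -0.015, -0.002, 0, 0, -0.112, 1, 0.02, -0.013, -0.002, 0, 0, -0.112, 1, 0.021, -0.011, -0.002, 0, 0, -0.112, 1, 0.022, -0.009, -0.002, 0, 0, -0.112, 1, 0.023, -0.006, -0.002, 0, 0, -0.112, 1, 0.024, -0.004, -0.002, 0, 0, -0.112, 1, 0.024, -0.001, -0.002, 0, 0, -0.112, 1, 0.024, 0.002, -0.002, 0, 0, -0.112, 1, 0.023, 0.005, -0.002, 0, 0, -0.112]

```text
time: 2.65
eef_pos: [0.5945, -0.1921, 0.2847]
tool_rot: [-3.133, -0.001, 1.193]
ft_force: [-0.5, -0.8, 0.4]
grip_width: 0.998
```

```bash
python3 -c "
from h import *
st(); d=snap('wrist','w1')"
```

```text
time 2.65
joint_positions [ 0.6459  0.5599 -0.655   1.527   0.3525  1.1845  1.1214]
eef_pos [ 0.5945 -0.1921  0.2847]
tool_rot [-3.1327e+00 -1.3000e-03  1.1929e+00]
ft_force [-0.5438 -0.7925  0.4181]
moment [-0.0494 -0.0069  0.0053]
grip_width 0.9976
```

View pics/w1.png

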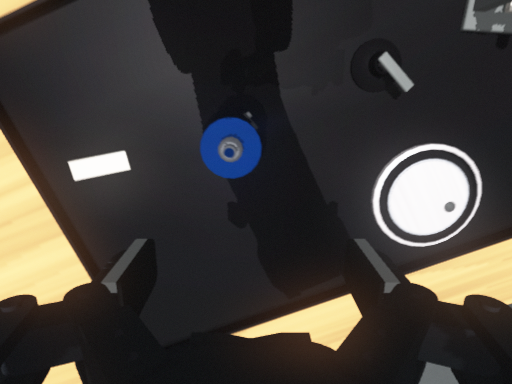

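Run:
```python
from h import *
d=dict(np.load('pics/w1.npz'));im=d['img'].astype(int)
m=(im[...,0]>100)&(im[...,2]<80)
k,l,s,c=cv2.connectedComponentsWithStats(m.astype(np.uint8));i=1+s[1:,4].argmax()
v,u=np.where(l==i);dep=np.array([P(d,a,b) for a,b in zip(u,v)]);print(s[i],np.median(dep,0),dep[:,2].std(), np.percentile(dep[:,2],[5,25,50,75,95]))
cn,_=cv2.findContours((l==i).astype(np.uint8),cv2.RETR_EXTERNAL,cv2.CHAIN_APPROX_NONE)
e=cv2.fitEllipse(cn[0]);print(e)
for z in (.066,.078,.085,.09):print(z,P(d,e[0][0],e[0][1],z))
crop(d,'w1c',190,105,275,190,7)
# stub top: small patch
for p in [(231,148),(228,146),(232,143),(236,148),(231,153)]: print(p,P(d,*p))
```

```text
[ 200  118   61   60 2455] [ 0.56620356 -0.20462751  0.08465826] 0.025631019838358512 [0.08339001 0.08414528 0.08465826 0.08517087 0.08597757]
((230.2503204345703, 147.45748901367188), (59.60992431640625, 60.50487518310547), 120.18817138671875)
0.066 [ 0.56934021 -0.20737321  0.066     ]
0.078 [ 0.56799286 -0.20603724  0.078     ]
0.085 [ 0.56720691 -0.20525792  0.085     ]
0.09 [ 0.56664552 -0.20470126  0.09      ]
(231, 148) [ 0.56487318 -0.20175448  0.11233844]
(228, 146) [ 0.56213172 -0.20370966  0.11186312]
(232, 143) [ 0.56224313 -0.20043649  0.09875819]
(236, 148) [ 0.56829895 -0.19869387  0.09840464]
(231, 153) [ 0.57263249 -0.20660009  0.0863104 ]
```

View pics/w1c.png

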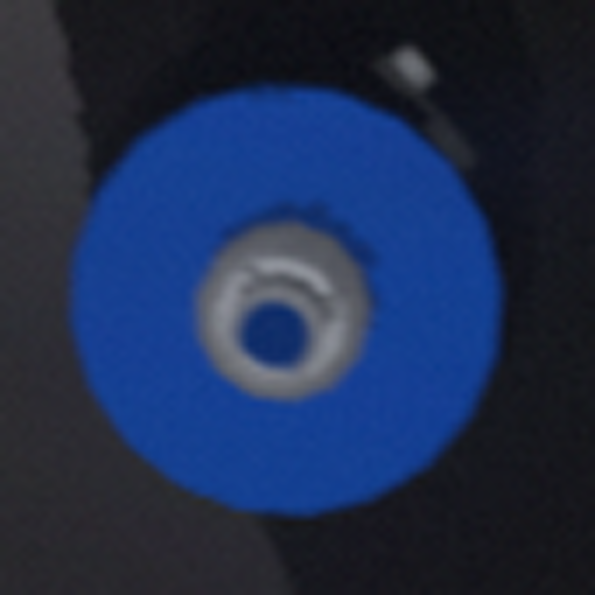

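```bash
python3 -c "
from h import *
d=dict(np.load('pics/w1.npz'));print(P(d,229.1,152.6,.113))
plan([0.575,0.14,0.30],1.116,1,8)"|sed 's/np.float64//g'
```

```text
[ 0.5681619  -0.20502939  0.113     ]
dist 0.3300463006188958 w [-0.009 -0.003  0.086]
[1, (0.0374), (-0.0173), (-0.0016), (-0.0011), (-0.0004), (0.0108)]
[1, (0.0372), (-0.0177), (-0.0016), (-0.0011), (-0.0004), (0.0108)]
[1, (0.037), (-0.0181), (-0.0017), (-0.0011), (-0.0004), (0.0108)]
[1, (0.0368), (-0.0185), (-0.0017), (-0.0011), (-0.0004), (0.0108)]
[1, (0.0366), (-0.0189), (-0.0017), (-0.0011), (-0.0004), (0.0108)]
[1, (0.0364), (-0.0193), (-0.0018), (-0.0011), (-0.0004), (0.0108)]
[1, (0.0362), (-0.0197), (-0.0018), (-0.0011), (-0.0004), (0.0108)]
[1, (0.036), (-0.0201), (-0.0018), (-0.0011), (-0.0004), (0.0108)]
```

play_rows:
  rows: [1, 0.037, -0.017, -0.002, -0.001, 0, 0.01, 1, 0.037, -0.018, -0.002, -0.001, 0, 0.01, 1, 0.037, -0.018, -0.002, -0.001, 0, 0.01, 1, 0.037, -0.019, -0.002, -0.001, 0, 0.01, 1, 0.037, -0.019, -0.002, -0.001, 0, 0.01, 1, 0.036, -0.019, -0.002, -0.001, 0, 0.01, 1, 0.036, -0.02, -0.002, -0.001, 0, 0.01, 1, 0.036, -0.02, -0.002, -0.001, 0, 0.01, 1, 0, 0, 0, 0, 0, 0, 1, 0, 0, 0, 0, 0, 0]

```text
time: 3.95
eef_pos: [0.5723, 0.1481, 0.3007]
tool_rot: [-3.138, -0.002, 1.115]
ft_force: [-0.9, -0.7, -0.5]
grip_width: 1.0
```

```bash
python3 -c "
from h import *
st(); d=snap('wrist','w2')"
```

```text
time 3.95
joint_positions [ 0.1356  0.4946 -0.7076  1.6025  0.3368  1.1723  0.4698]
eef_pos [0.5723 0.1481 0.3007]
tool_rot [-3.1376e+00 -1.6000e-03  1.1149e+00]
ft_force [-0.9491 -0.6789 -0.4936]
moment [-0.0094 -0.0246 -0.0098]
grip_width 1.0005
```

View pics/w2.png

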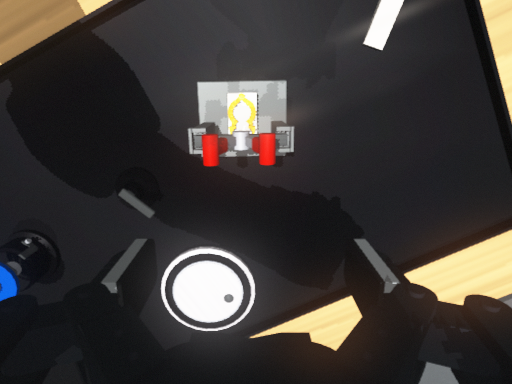

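Run:
```python
from h import *
d=dict(np.load('pics/w2.npz'));crop(d,'w2c',180,70,304,174,6)
im=d['img'].astype(int);m=(im[...,2]>120)&(im[...,1]<60)&(im[...,0]<60)
k,l,s,c=cv2.connectedComponentsWithStats(m.astype(np.uint8))
for i in range(1,k):
    if s[i,4]>20:
        v,u=np.where(l==i);p=np.array([P(d,a,b) for a,b in zip(u,v)]);print(s[i],c[i],np.median(p,0),np.percentile(p[:,2],[5,50,95]))
```

```text
[253 133  23  33 565] [265.15929204 148.81061947] [0.55222151 0.16963344 0.16369439] [0.13518528 0.16369439 0.165785  ]
[202 134  26  33 581] [211.77796902 149.00172117] [0.53343263 0.12955217 0.16378932] [0.13773329 0.16378932 0.16593095]
```

View pics/w2c.png

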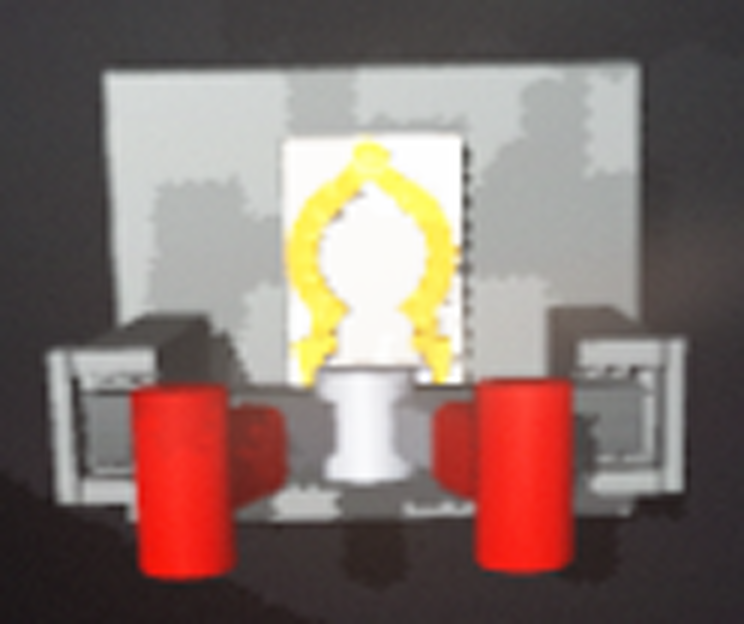

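Run:
```python
from h import *
d=dict(np.load('pics/w2.npz'))
for z in (.153,.158):
    a=P(d,210.7,150,z);b=P(d,267.4,149.3,z);print(z,a,b,(a+b)/2,np.linalg.norm(a-b),np.arctan2(*(b-a)[1::-1]))
# bar rest plane: posts' top outer corners at z ~ .091+.008-? use crop px left post (47..,350)-(62,500) right (685,340),(680,490)
for z in (.095,):
    q=[P(d,180+x/6,70+y/6,z) for x,y in [(48,352),(63,502),(686,340),(682,490)]]
    print(np.round(q,4),np.mean(q,0), np.arctan2(*(q[2]-q[0])[1::-1]),np.arctan2(*(q[3]-q[1])[1::-1]), np.linalg.norm(q[2]-q[0]),np.linalg.norm(q[1]-q[0]))
# depth of post tops / bar
for x,y in [(110,480),(65,420),(630,470),(670,420),(600,430),(110,430),(365,380)]: print(x,y,np.round(P(d,180+x/6,70+y/6),4))
# ring centre etc at z .02-.025
e=[P(d,180+x/6,70+y/6,.025) for x,y in [(372,255),(292,255),(455,255),(370,140)]];print(np.round(e,4))
plan([0.546,0.152,0.20],1.11,1,10)
```

```text
0.153 [0.534079   0.12692026 0.153     ] [0.55521784 0.17131032 0.153     ] [0.54464842 0.14911529 0.153     ] 0.04916632532119724 1.1263640582146761
0.158 [0.53363995 0.12782524 0.158     ] [0.55439297 0.17140511 0.158     ] [0.54401646 0.14961517 0.158     ] 0.048268963408559566 1.1263640582146766
[[0.5093 0.1058 0.095 ]
 [0.5332 0.0955 0.095 ]
 [0.5558 0.2051 0.095 ]
 [0.5792 0.194  0.095 ]] [0.54439937 0.15010399 0.095     ] 1.1325734258317546 1.1334805526103182 0.1096763873566798 0.02605366890733323
110 480 [0.5331 0.1059 0.1004]
65 420 [0.5206 0.104  0.1006]
630 470 [0.5713 0.1871 0.0989]
670 420 [0.5663 0.1968 0.0996]
600 430 [0.5625 0.1853 0.1004]
110 430 [0.5255 0.11   0.1003]
365 380 [0.5368 0.1533 0.1044]
[[0.5213 0.1603 0.025 ]
 [0.514  0.1455 0.025 ]
 [0.5288 0.1756 0.025 ]
 [0.5008 0.1701 0.025 ]]
dist 0.10419679052838234 w [-0.004 -0.002  0.005]
[1, np.float64(-0.0008), np.float64(-0.0025), np.float64(0.0101), np.float64(-0.0004), np.float64(-0.0002), np.float64(0.0005)]
[1, np.float64(-0.0008), np.float64(-0.0025), np.float64(0.0101), np.float64(-0.0004), np.float64(-
[... 352 characters left out ...]
p.float64(-0.0004), np.float64(-0.0002), np.float64(0.0005)]
[1, np.float64(-0.0008), np.float64(-0.0025), np.float64(0.0101), np.float64(-0.0004), np.float64(-0.0002), np.float64(0.0005)]
[1, np.float64(-0.0008), np.float64(-0.0025), np.float64(0.0101), np.float64(-0.0004), np.float64(-0.0002), np.float64(0.0005)]
[1, np.float64(-0.0008), np.float64(-0.0025), np.float64(0.0101), np.float64(-0.0004), np.float64(-0.0002), np.float64(0.0005)]
[1, np.float64(-0.0008), np.float64(-0.0025), np.float64(0.0101), np.float64(-0.0004), np.float64(-0.0002), np.float64(0.0005)]
[1, np.float64(-0.0008), np.float64(-0.0025), np.float64(0.0101), np.float64(-0.0004), np.float64(-0.0002), np.float64(0.0005)]
```

```bash
python3 -c "
from h import *
plan([0.5445,0.1508,0.15],1.128,1,9)"|sed 's/np.float64//g'|head -3
```

```text
dist 0.15331909282994194 w [-0.004 -0.002 -0.013]
[1, (-0.0011), (-0.0028), (0.0168), (-0.0005), (-0.0002), (-0.0015)]
[1, (-0.0011), (-0.0028), (0.0168), (-0.0005), (-0.0002), (-0.0015)]
```

play_rows:
  rows: [1, -0.001, -0.004, 0.017, 0, 0, -0.002, 1, -0.001, -0.004, 0.017, 0, 0, -0.002, 1, -0.001, -0.004, 0.017, 0, 0, -0.002, 1, -0.001, -0.004, 0.017, 0, 0, -0.002, 1, -0.001, -0.003, 0.017, 0, 0, -0.002, 1, -0.001, -0.003, 0.017, 0, 0, -0.002, 1, -0.001, -0.003, 0.017, 0, 0, 0, 1, -0.001, 0, 0.015, 0, 0, 0, 1, -0.001, 0, 0.012, 0, 0, 0, 1, 0, 0, 0, 0, 0, 0]

```text
time: 5.25
eef_pos: [0.5463, 0.1437, 0.1478]
tool_rot: [-3.138, -0.0, 1.117]
ft_force: [-0.2, 1.2, -0.3]
grip_width: 0.995
```

```bash
python3 -c "
from h import *
st(); d=snap('wrist','w3')
plan([0.5445,0.1508,0.147],1.128,1,1)"
```

```text
time 5.25
joint_positions [ 0.086   0.6266 -0.6343  1.8239  0.4767  0.8506  0.3363]
eef_pos [0.5463 0.1437 0.1478]
tool_rot [-3.1384e+00 -3.0000e-04  1.1167e+00]
ft_force [-0.234   1.1528 -0.296 ]
moment [-0.0359  0.0443 -0.0256]
grip_width 0.9953
dist 0.007371768299609264 w [-0.003 -0.001 -0.011]
[1, np.float64(0.0053), np.float64(-0.0049), np.float64(0.0014), np.float64(-0.0027), np.float64(-0.0009), np.float64(-0.0113)]
```

View pics/w3.png

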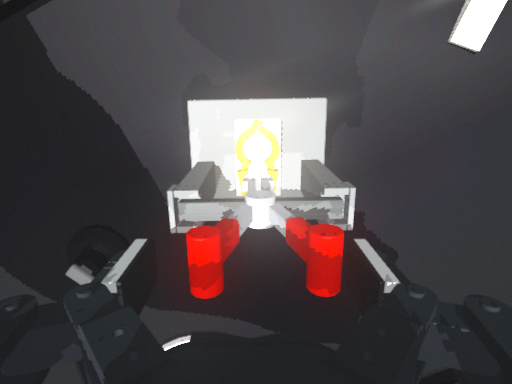

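play_rows:
  rows: [1, 0.0055, -0.005, 0.001, 0, 0, -0.011, 1, 0.001, -0.001, 0, 0, 0, 0, 0.78, 0, 0, 0, 0, 0, 0, 0.72, 0, 0, 0, 0, 0, 0, 0.7, 0, 0, 0, 0, 0, 0, 0.68, 0, 0, 0, 0, 0, 0, 0.66, 0, 0, 0, 0, 0, 0, 0.64, 0, 0, 0, 0, 0, 0, 0.62, 0, 0, 0, 0, 0, 0, 0.62, 0, 0, 0, 0, 0, 0]

```text
time: 6.55
eef_pos: [0.5459, 0.1527, 0.1516]
tool_rot: [3.139, -0.003, 1.127]
ft_force: [-0.6, -0.3, -0.8]
grip_width: 0.62
```

```bash
python3 -c "
from h import *
st(); d=snap('wrist','w4')
plan([0.5445,0.1508,0.147],1.128,1,1)"
```

```text
time 6.55
joint_positions [ 0.0721  0.6215 -0.638   1.8215  0.479   0.8529  0.3293]
eef_pos [0.5459 0.1527 0.1516]
tool_rot [ 3.1387 -0.0032  1.1272]
ft_force [-0.6239 -0.259  -0.7808]
moment [ 0.0391  0.0928 -0.008 ]
grip_width 0.6198
dist 0.00516115287438155 w [ 0.003 -0.003 -0.001]
[1, np.float64(-0.0024), np.float64(-0.0005), np.float64(0.0046), np.float64(0.0029), np.float64(-0.0032), np.float64(-0.0008)]
```

View pics/w4.png

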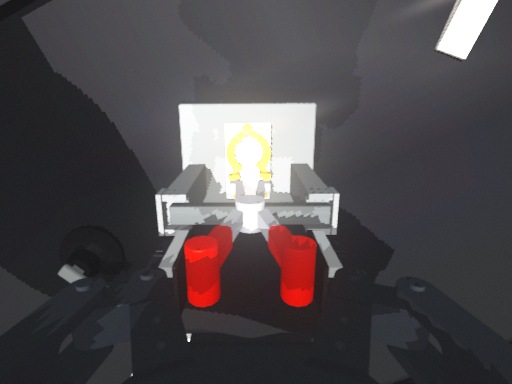

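play_rows:
  rows: [0.59, 0, 0, 0, 0, 0, 0, 0.56, 0, 0, 0, 0, 0, 0, 0.53, 0, 0, 0, 0, 0, 0, 0.5, 0, 0, 0, 0, 0, 0, 0.47, 0, 0, 0, 0, 0, 0, 0.44, 0, 0, 0, 0, 0, 0, 0.41, 0, 0, 0, 0, 0, 0, 0.38, 0, 0, 0, 0, 0, 0, 0.34, 0, 0, 0, 0, 0, 0, 0.3, 0, 0, 0, 0, 0, 0]

```text
time: 7.85
eef_pos: [0.5485, 0.1516, 0.1573]
tool_rot: [3.131, -0.004, 1.125]
ft_force: [-2.9, -0.4, 5.4]
grip_width: 0.311
```

```bash
python3 -c "
from h import *
st(); d=snap('wrist','w5');d=snap('side','s5');crop(d,'s5c',180,190,290,310,5)
plan([0.5445,0.1508,0.147],1.128,1,1)"
```

```text
time 7.85
joint_positions [ 0.0736  0.6133 -0.6383  1.8171  0.4781  0.8587  0.33  ]
eef_pos [0.5485 0.1516 0.1573]
tool_rot [ 3.1311 -0.0044  1.1246]
ft_force [-2.8819 -0.4172  5.3569]
moment [-0.1508  0.6884  0.045 ]
grip_width 0.3107
dist 0.011005860020786636 w [ 0.01  -0.004 -0.003]
[1, np.float64(-0.0025), np.float64(-0.0034), np.float64(0.0102), np.float64(0.0104), np.float64(-0.0043), np.float64(-0.0034)]
```

View pics/w5.png

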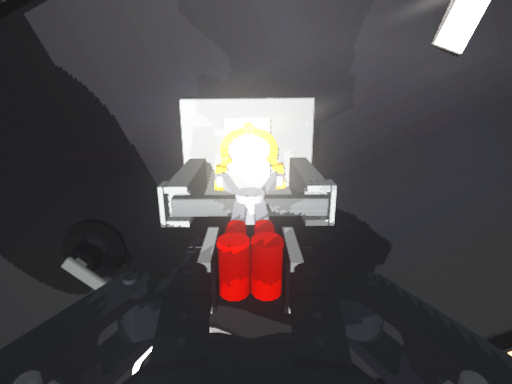

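View pics/s5c.png

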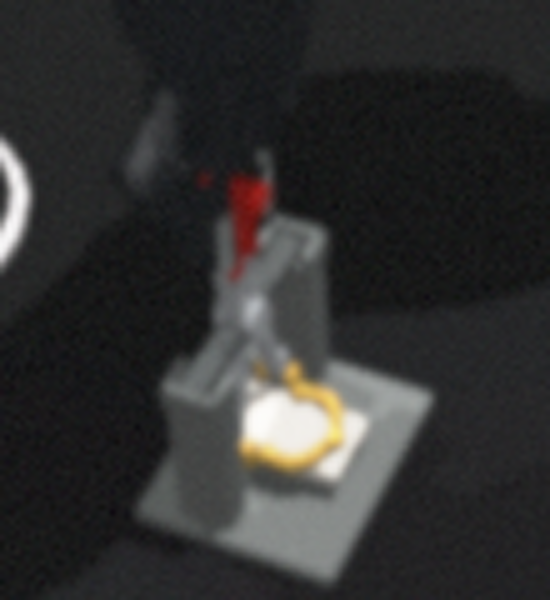

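play_rows:
  rows: [0.25, 0, 0, 0, 0, 0, 0, 0.25, 0, 0, -0.004, 0, 0, 0, 0.25, 0, 0, -0.006, 0, 0, 0, 0.25, 0, 0, -0.008, 0, 0, 0, 0.25, 0, 0, -0.01, 0, 0, 0, 0.25, 0, 0, -0.012, 0, 0, 0, 0.25, 0, 0, -0.012, 0, 0, 0, 0.25, 0, 0, -0.012, 0, 0, 0, 0.25, 0, 0, -0.012, 0, 0, 0, 0.25, 0, 0, -0.012, 0, 0, 0]

```text
time: 9.2
eef_pos: [0.5473, 0.1515, 0.2514]
tool_rot: [3.131, -0.004, 1.125]
ft_force: [1.2, 0.1, -1.2]
grip_width: 0.292
```

```bash
python3 -c "
from h import *
st(); d=snap('wrist','w6');d=snap('side','s6');crop(d,'s6c',180,150,300,310,4)
"
```

```text
time 9.2
joint_positions [ 0.1233  0.4988 -0.7005  1.7333  0.3738  1.0357  0.4161]
eef_pos [0.5473 0.1515 0.2514]
tool_rot [ 3.1313 -0.0042  1.1245]
ft_force [ 1.167   0.1171 -1.2275]
moment [ 0.002  -0.0241  0.0334]
grip_width 0.2923
```

View pics/w6.png

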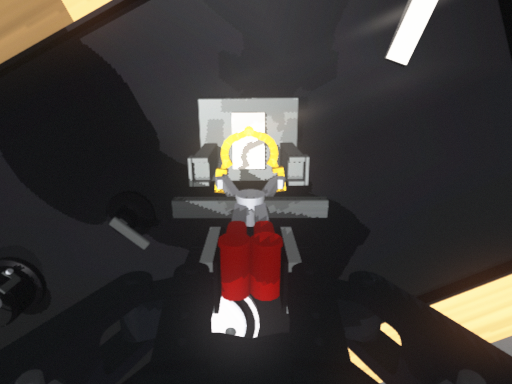

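View pics/s6c.png

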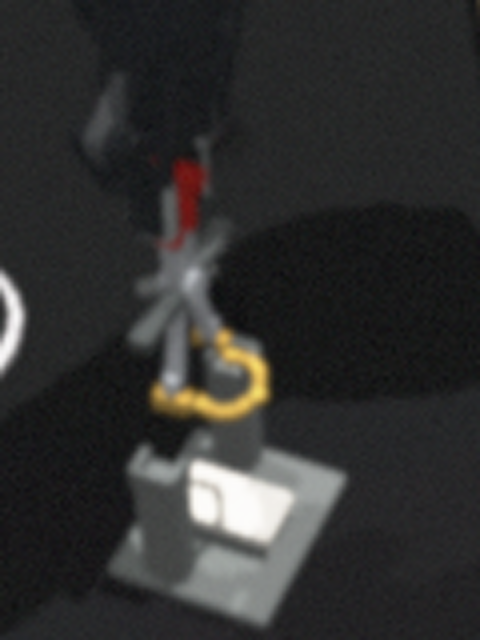

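```bash
python3 -c "
from h import *
plan([0.5888,-0.2148,0.29],1.128,.25,16)
d=dict(np.load('pics/w6.npz'));crop(d,'w6c',195,110,305,205,6)
for p in [(249,130),(225,155),(276,155),(221,172),(279,173)]: print(p,P(d,*p))
"|sed 's/np.float64//g'
```

```text
dist 0.37078990985792326 w [ 0.012 -0.005 -0.004]
[0.25, (-0.0195), (0.0122), (-0.0023), (0.0007), (-0.0003), (-0.0002)]
[0.25, (-0.0195), (0.0122), (-0.0023), (0.0007), (-0.0003), (-0.0002)]
[0.25, (-0.0196), (0.0122), (-0.0023), (0.0007), (-0.0003), (-0.0002)]
[0.25, (-0.0196), (0.0122), (-0.0023), (0.0007), (-0.0003), (-0.0002)]
[0.25, (-0.0196), (0.0122), (-0.0023), (0.0007), (-0.0003), (-0.0002)]
[0.25, (-0.0196), (0.0122), (-0.0023), (0.0007), (-0.0003), (-0.0002)]
[0.25, (-0.0196), (0.0122), (-0.0024), (0.0007), (-0.0003), (-0.0002)]
[0.25, (-0.0196), (0.0122), (-0.0024), (0.0007), (-0.0003), (-0.0002)]
[0.25, (-0.0196), (0.0122), (-0.0024), (0.0007), (-0.0003), (-0.0002)]
[0.25, (-0.0196), (0.0122), (-0.0024), (0.0007), (-0.0003), (-0.0002)]
[0.25, (-0.0196), (0.0122), (-0.0024), (0.0007), (-0.0003), (-0.0002)]
[0.25, (-0.0196), (0.0122), (-0.0024), (0.0007), (-0.0003), (-0.0002)]
[0.25, (-0.0196), (0.0122), (-0.0024), (0.0007), (-0.0003), (-0.0002)]
[0.25, (-0.0196), (0.0122), (-0.0024), (0.0007), (-0.0003), (-0.0002)]
[0.25, (-0.0196), (0.0121), (-0.0024), (0.0007), (-0.0003), (-0.0002)]
[0.25, (-0.0196), (0.0121), (-0.0024), (0.0007), (-0.0003), (-0.0002)]
(249, 130) [0.50794454 0.16775148 0.12563592]
(225, 155) [0.51706386 0.14232575 0.12871221]
(276, 155) [0.53460867 0.17866561 0.12826227]
(221, 172) [0.52702287 0.13418803 0.13407835]
(279, 173) [0.54737165 0.17493014 0.13452216]
```

View pics/w6c.png

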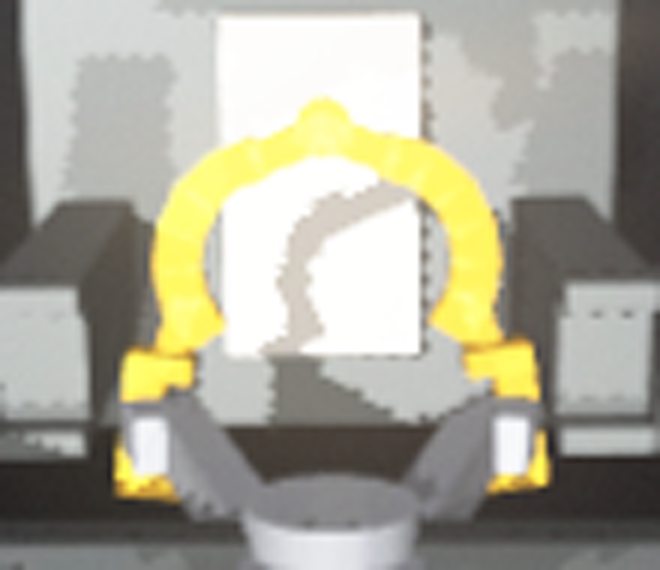

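play_rows:
  rows: [0.25, -0.005, 0.003, -0.02, 0.003, -0.001, 0, 0.25, -0.012, 0.008, -0.016, 0.003, -0.001, 0, 0.25, -0.02, 0.012, -0.002, 0.002, 0, 0, 0.25, -0.022, 0.014, -0.001, 0.002, 0, 0, 0.25, -0.022, 0.014, 0, 0, 0, 0, 0.25, -0.022, 0.014, 0, 0, 0, 0, 0.25, -0.022, 0.014, 0, 0, 0, 0, 0.25, -0.022, 0.014, 0, 0, 0, 0, 0.25, -0.022, 0.014, 0, 0, 0, 0, 0.25, -0.022, 0.014, 0, 0, 0, 0]

```text
time: 10.55
eef_pos: [0.5735, -0.0781, 0.2888]
tool_rot: [-3.139, -0.001, 1.128]
ft_force: [0.1, 0.3, -2.1]
grip_width: 0.289
```

```bash
python3 -c "
from h import *
st()
plan([0.591,-0.2134,0.29],1.128,.25,9)
"|sed 's/np.float64//g'
```

```text
time 10.55
joint_positions [ 0.5079  0.4767 -0.6723  1.6514  0.3187  1.1283  0.8799]
eef_pos [ 0.5735 -0.0781  0.2888]
tool_rot [-3.1387e+00 -1.4000e-03  1.1285e+00]
ft_force [ 0.0878  0.2985 -2.1382]
moment [ 0.0212 -0.0653  0.0005]
grip_width 0.2893
dist 0.13640744145033493 w [-0.003 -0.001  0.   ]
[0.25, (-0.0128), (0.0082), (-0.0002), (-0.0003), (-0.0002), (0.0001)]
[0.25, (-0.0128), (0.0082), (-0.0002), (-0.0003), (-0.0002), (0.0001)]
[0.25, (-0.0128), (0.0082), (-0.0002), (-0.0003), (-0.0002), (0.0001)]
[0.25, (-0.0128), (0.0082), (-0.0002), (-0.0003), (-0.0002), (0.0001)]
[0.25, (-0.0128), (0.0082), (-0.0002), (-0.0003), (-0.0002), (0.0001)]
[0.25, (-0.0128), (0.0082), (-0.0002), (-0.0003), (-0.0002), (0.0001)]
[0.25, (-0.0127), (0.0082), (-0.0002), (-0.0003), (-0.0002), (0.0001)]
[0.25, (-0.0127), (0.0082), (-0.0001), (-0.0003), (-0.0002), (0.0001)]
[0.25, (-0.0127), (0.0082), (-0.0001), (-0.0003), (-0.0002), (0.0001)]
```

play_rows:
  rows: [0.25, -0.02, 0.013, 0, 0, 0, 0, 0.25, -0.02, 0.013, 0, 0, 0, 0, 0.25, -0.02, 0.013, 0, 0, 0, 0, 0.25, -0.018, 0.012, 0, 0, 0, 0, 0.25, -0.014, 0.009, 0, 0, 0, 0, 0.25, -0.01, 0.006, 0, 0, 0, 0, 0.25, -0.006, 0.004, 0, 0, 0, 0, 0.25, -0.003, 0.002, 0, 0, 0, 0, 0.25, 0, 0, 0, 0, 0, 0, 0.25, 0, 0, 0, 0, 0, 0]

```text
time: 11.8
eef_pos: [0.591, -0.2147, 0.2861]
tool_rot: [-3.135, -0.001, 1.128]
ft_force: [0.9, -0.2, -2.7]
grip_width: 0.291
```

```bash
python3 -c "
from h import *
st()
d=snap('wrist','w7');crop(d,'w7c',185,90,315,210,6)
d=snap('side','s7');crop(d,'s7c',180,80,280,200,5)
d=snap('scene','c7');crop(d,'c7c',165,150,265,270,5)
"
```

```text
time 11.8
joint_positions [ 0.6649  0.5587 -0.6301  1.5171  0.3405  1.1836  1.1048]
eef_pos [ 0.591  -0.2147  0.2861]
tool_rot [-3.1354e+00 -1.3000e-03  1.1285e+00]
ft_force [ 0.9187 -0.2058 -2.7248]
moment [-0.0254 -0.0639  0.027 ]
grip_width 0.2907
```

View pics/w7c.png

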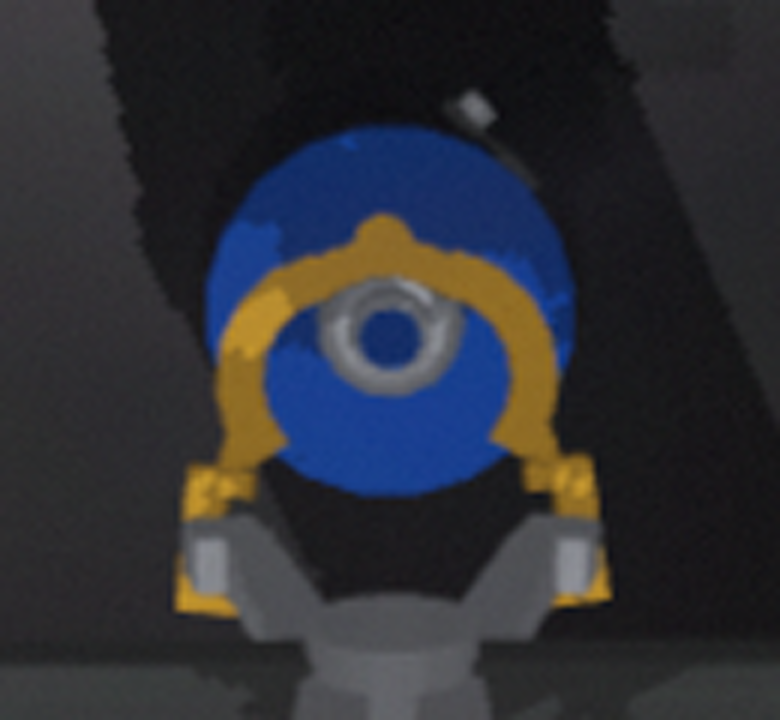

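View pics/s7c.png

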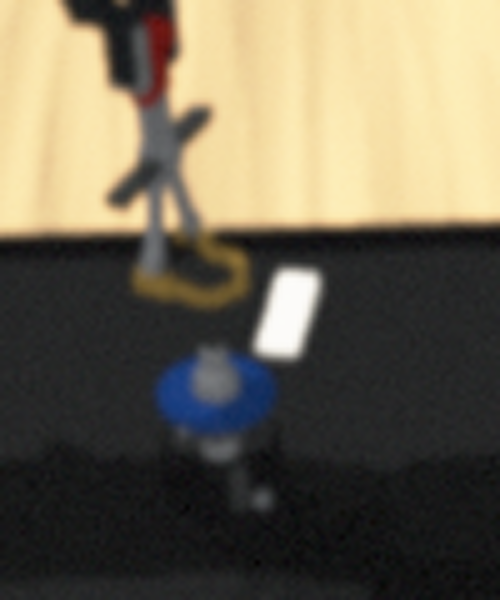

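View pics/c7c.png

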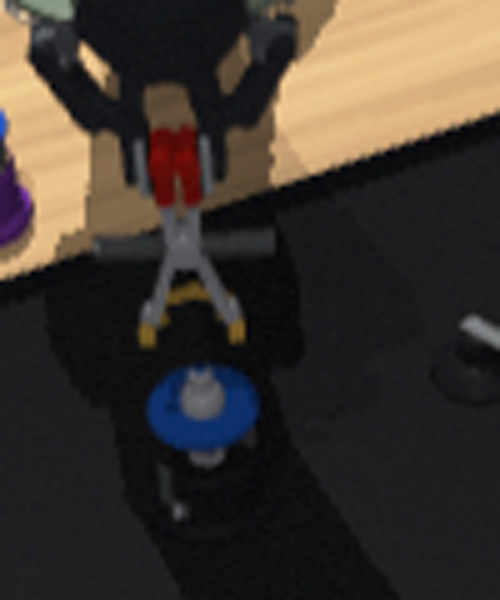

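```bash
cat > m.py <<'E'
from h import *
import sys
def tf(o,p):
    yaw=o['tool_rot'][2]; q=np.array(p)-np.array(o['eef_pos']); return np.array([q[0]*np.cos(yaw)+q[1]*np.sin(yaw), q[0]*np.sin(yaw)-q[1]*np.cos(yaw), q[2]])
E
python3 - <<'E'
from m import *
d=dict(np.load('pics/w7.npz'));o=env.get_obs()
c=lambda x,y:(185+x/6,90+y/6)
for n,(x,y) in dict(hinge=(383,235),top=(383,255),L=(240,370),Rr=(535,370),Lf=(250,440),Rf=(530,440),earL=(205,480),earR=(575,480),pinL=(210,565),pinR=(572,565)).items():
    print(n,np.round(tf(o,P(d,*c(x,y)))*1e3,1), np.round(P(d,*c(x,y))[2],4))
print('in mm at assumed ring top z'); 
for z in (.150,.154,.158):
  print(z,[np.round(tf(o,P(d,*c(x,y),z))*1e3,1)[:2] for x,y in [(265,370),(512,370),(383,213),(387,285),(217,370),(560,370)]])
print('stub',[np.round(tf(o,P(d,*c(389,337),.1125))*1e3,1)],P(d,*c(389,337),.1125),np.median(d['depth'][144:148,248:252]))
im=d['img'].astype(int);m=(im[...,0]>70)&(im[...,2]<60)
v,u=np.where(m);p=np.array([P(d,a,b) for a,b in zip(u,v)]);q=p[(p[:,2]>.07)&(p[:,2]<.1)];print(len(q),np.median(q,0))
# washer: circle px left 205 right 575, top 123, bottom 497
w=P(d,*c(390,310),.0845);print('washer',w,tf(o,w)*1e3)
E
```

```text
hinge [  -2.6  -45.  -128.3] 0.1579
top [  -2.6  -42.3 -128.9] 0.1572
L [ -21.7  -27.5 -125.8] 0.1604
Rr [  17.6  -27.4 -126.2] 0.16
Lf [ -20.4  -18.4 -124. ] 0.1621
Rf [  16.9  -18.5 -123.3] 0.1628
earL [ -26.   -14.1 -118.4] 0.1677
earR [  22.5  -14.2 -118. ] 0.1681
pinL [ -24.4   -6.  -105.8] 0.1804
pinR [  21.4   -5.5 -107.3] 0.1788
in mm at assumed ring top z
0.15 [array([-19. , -25.8]), array([ 15.2, -25.8]), array([ -2.6, -47.3]), array([ -2.1, -37.5]), array([-25.7, -25.8]), array([ 21.9, -25.8])]
0.154 [array([-18.8, -26.5]), array([ 15. , -26.5]), array([ -2.6, -47.6]), array([ -2.1, -38. ]), array([-25.3, -26.5]), array([ 21.5, -26.4])]
0.158 [array([-18.5, -27.1]), array([ 14.7, -27.1]), array([ -2.6, -47.9]), array([ -2.1, -38.5]), array([-25. , -27.1]), array([ 21.1, -27.1])]
stub [array([  -1.9,  -25. , -173.6])] [ 0.56759873 -0.2058943   0.1125    ] 0.3285199
1872 [ 0.5668984  -0.20606446  0.08461518]
washer [ 0.56712038 -0.20548043  0.0845    ] [  -1.68174175  -25.60035806 -201.64399107]
```

play_rows:
  rows: [0.25, 0, 0.001, 0.003, -0.003, 0, 0, 0.25, 0, 0.0005, 0.004, -0.002, 0, 0, 0.25, 0, 0, 0.005, 0, 0, 0, 0.25, 0, 0, 0.005, 0, 0, 0, 0.25, 0, 0, 0.005, 0, 0, 0, 0.25, 0, 0, 0.005, 0, 0, 0, 0.25, 0, 0, 0.004, 0, 0, 0, 0.25, 0, 0, 0.002, 0, 0, 0, 0.25, 0, 0, 0, 0, 0, 0, 0.25, 0, 0, 0, 0, 0, 0]

```text
time: 13.2
eef_pos: [0.5923, -0.2153, 0.2505]
tool_rot: [-3.14, -0.001, 1.129]
ft_force: [0.2, 0.6, -2.1]
grip_width: 0.287
```

```bash
python3 -c "
from h import *
st()
d=snap('wrist','w8');crop(d,'w8c',185,90,315,210,6)
d=snap('side','s8');crop(d,'s8c',180,80,280,200,5)
"
```

```text
time 13.2
joint_positions [ 0.6583  0.5906 -0.6185  1.5593  0.3668  1.1112  1.084 ]
eef_pos [ 0.5923 -0.2153  0.2505]
tool_rot [-3.1403e+00 -1.2000e-03  1.1286e+00]
ft_force [ 0.201   0.559  -2.1224]
moment [-0.0318  0.0314  0.042 ]
grip_width 0.2872
```

View pics/w8c.png

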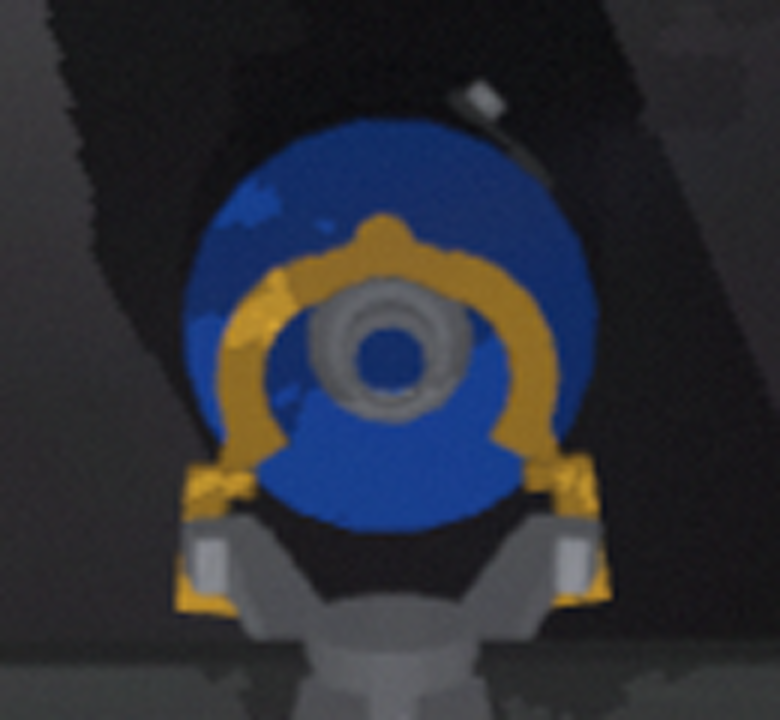

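View pics/s8c.png

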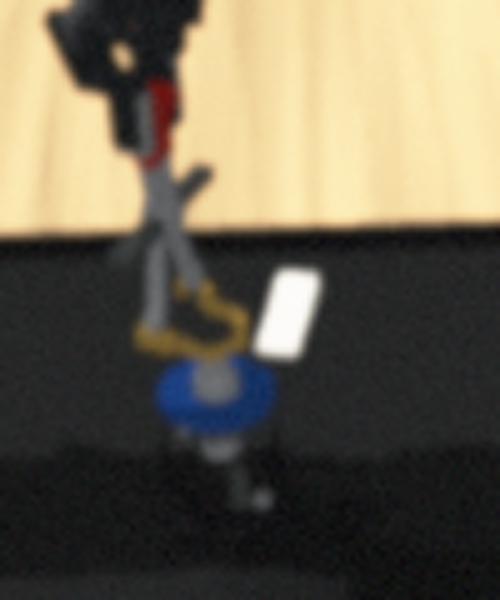

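Run:
```python
from m import *
d=dict(np.load('pics/w8.npz'));o=env.get_obs()
c=lambda x,y:(185+x/6,90+y/6)
s=lambda x,y,z:np.round(tf(o,P(d,*c(x,y),z))*1e3,1)
print('stub',s(391,358,.1125),'washer',s(392.5,325.5,.0847))
z=.1225
print('ring',s(383,213,z-.0005),s(387,285,z),s(265,370,.125),s(512,370,.125), s(287,440,.1265),s(490,440,.1265))
for n,(x,y) in dict(hinge=(383,235),top=(383,260),L=(240,370),Rr=(535,370),Lf=(250,440),Rf=(530,440),earL=(205,480),earR=(575,480),stub=(391,325)).items():
    print(n,s(x,y,P(d,*c(x,y))[2]), np.round(P(d,*c(x,y))[2],4))
```

```text
stub [  -1.8  -26.4 -138. ] washer [  -1.5  -27.  -165.8]
ring [  -2.8  -47.1 -128.5] [  -2.3  -37.8 -128. ] [ -18.5  -26.8 -125.5] [  14.3  -26.8 -125.5] [ -15.7  -17.7 -124. ] [  11.5  -17.7 -124. ]
hinge [  -2.8  -44.4 -127.6] 0.1229
top [  -2.8  -41.  -128.4] 0.1221
L [ -21.8  -27.  -124.8] 0.1257
Rr [  17.4  -26.7 -126.1] 0.1244
Lf [ -20.6  -17.6 -124.6] 0.1259
Rf [  16.8  -17.6 -124.3] 0.1262
earL [ -26.3  -13.1 -119.9] 0.1306
earR [  22.4  -13.3 -118.9] 0.1316
stub [  -1.7  -31.2 -136.6] 0.1139
```

```bash
cat > ov.py <<'E'
from m import *
def overlay(f,out,org,yaw,tilt,th,ztop,x0,y0,x1,y1,s,x_shift=0):
    # org: world xy of ring centre; ztop: z of top of band at hinge ; ring x axis world dir yaw
    d=dict(np.load('pics/%s.npz'%f))
    img=cv2.resize(d['img'][y0:y1,x0:x1],None,fx=s,fy=s,interpolation=cv2.INTER_CUBIC)
    Rz=R.from_euler('z',yaw)*R.from_euler('y',-tilt)
    def pr(p):  # ring frame, hinge kept at org-18
        w=Rz.apply(np.array(p)-np.array([-18,0,0]))/1e3+R.from_euler('z',yaw).apply([-.018,0,0])+np.array([org[0],org[1],ztop])
        q=proj(d,w); return tuple(np.round((q-[x0,y0])*s+s/2-.5).astype(int))
    for sg in (1,-1):
        for r,col in ((11,(0,255,0)),(17,(255,0,255))):
            pts=[]
            for a in np.linspace(np.radians(30),np.pi,40):
                p=np.array([r*np.cos(a),sg*r*np.sin(a)])-[-18,0]
                c,s_=np.cos(sg*th),np.sin(sg*th)
                p=np.array([c*p[0]-s_*p[1],s_*p[0]+c*p[1]])+[-18,0]
                pts.append(pr([p[0],p[1],0]))
            cv2.polylines(img,[np.array(pts)],False,col,1)
    cv2.circle(img,pr([-18,0,0]),3,(0,0,255),-1); cv2.circle(img,pr([0,0,0]),3,(0,0,255),-1)
    cv2.imwrite('pics/'+out+'.png',img)
if __name__=='__main__':
    yw=1.128-np.pi/2
    # closed: centre at stand -25
    c=np.array([.5444,.1501])+(-.025)*np.array([np.cos(yw),np.sin(yw)])
    overlay('w2','o2',c,yw,0,0,.025,210,80,275,140,10)
    o=np.array([.5923,-.2153]);y=1.1286
    def T(tx,ty): return o+tx*1e-3*np.array([np.cos(y),np.sin(y)])+ty*1e-3*np.array([np.sin(y),-np.cos(y)])
    overlay('w8','o8',T(-2.2,-25),yw,.15,.30,.122,205,115,297,195,8)
E
python3 ov.py
```

```text
(no output)
```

View pics/o2.png

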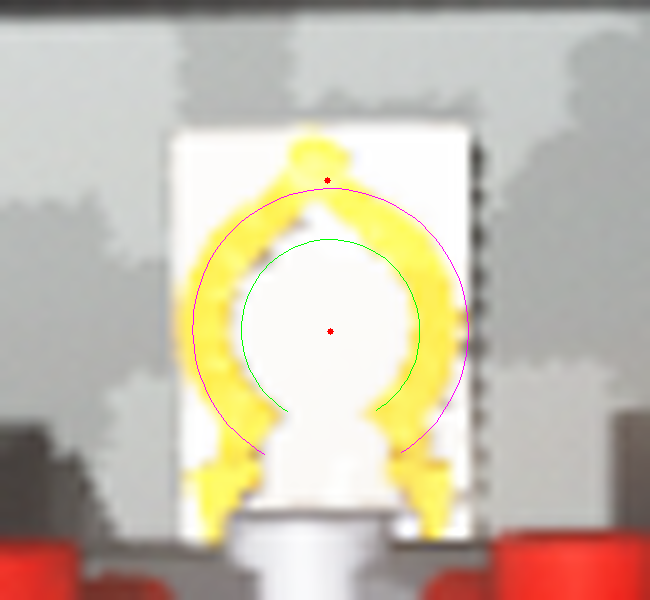

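View pics/o8.png

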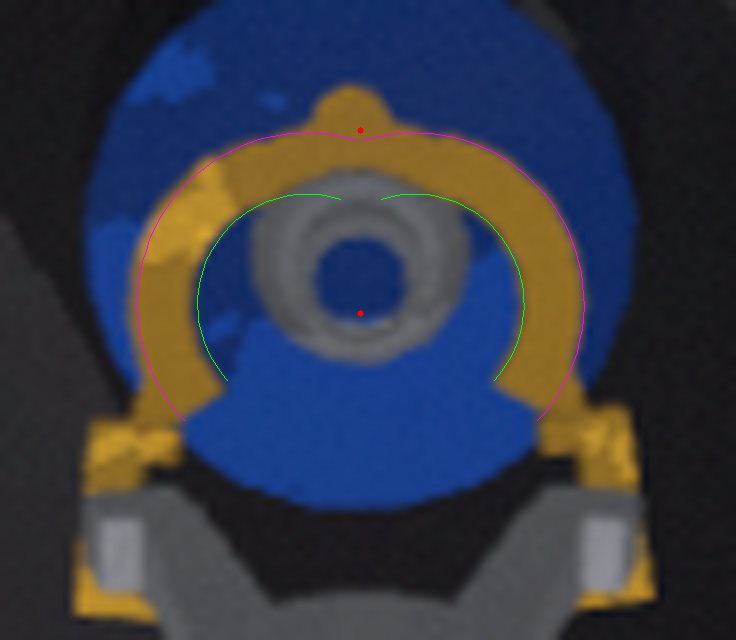

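play_rows:
  rows: [0.25, 0.0005, -0.001, 0.001, 0, 0, 0, 0.25, 0, -0.0005, 0.002, 0, 0, 0, 0.25, 0, 0, 0.003, 0, 0, 0, 0.25, 0, 0, 0.003, 0, 0, 0, 0.25, 0, 0, 0.003, 0, 0, 0, 0.25, 0, 0, 0.002, 0, 0, 0, 0.25, 0, 0, 0, 0, 0, 0, 0.25, 0, 0, 0, 0, 0, 0, 0.25, 0, 0, 0, 0, 0, 0, 0.25, 0, 0, 0, 0, 0, 0]

```text
time: 14.55
eef_pos: [0.5911, -0.2141, 0.2356]
tool_rot: [-3.141, -0.001, 1.129]
ft_force: [0.2, -0.1, -2.2]
grip_width: 0.288
```

```bash
python3 -c "
from h import *
st()
d=snap('wrist','w9');crop(d,'w9c',205,115,297,195,8)
"
python3 - <<'E'
from m import *
d=dict(np.load('pics/w9.npz'));o=env.get_obs()
E
```

```text
time 14.55
joint_positions [ 0.655   0.6027 -0.6136  1.5795  0.3772  1.0812  1.0735]
eef_pos [ 0.5911 -0.2141  0.2356]
tool_rot [-3.1405e+00 -1.2000e-03  1.1285e+00]
ft_force [ 0.2081 -0.1252 -2.1542]
moment [0.025  0.0026 0.0436]
grip_width 0.2883
```

View pics/w9c.png

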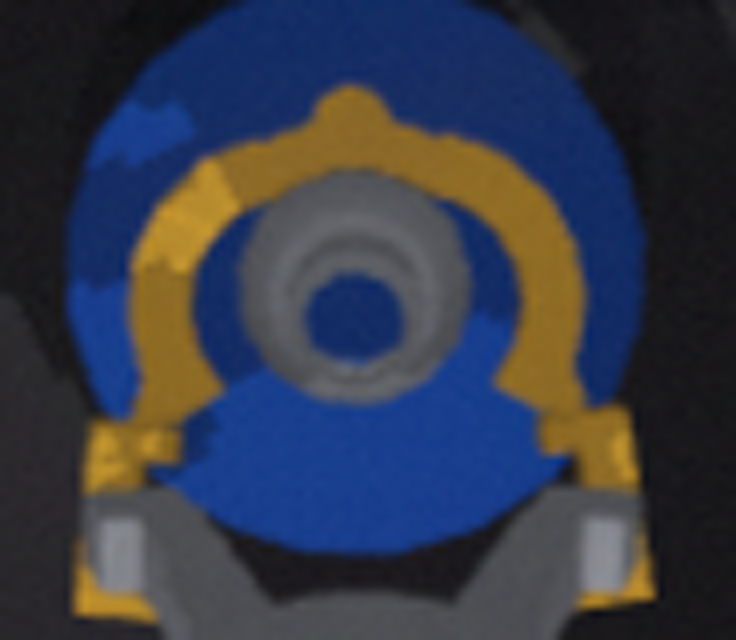

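Run:
```python
from m import *
d=dict(np.load('pics/w9.npz'));o=env.get_obs()
c=lambda x,y:(205+(x-3.5)/8,115+(y-3.5)/8)
s=lambda x,y,z:np.round(tf(o,P(d,*c(x,y),z))*1e3,1)
print('stub',s(355,318,.1125),'land front -> centre',s(356,405,.087)-[0,12.5,0],'landL/R',s(240,285,.09),s(472,285,.09))
z=.1072
print('knob top',s(352,85,z),'apex',s(355,170,z),'L',s(192,303,z+.002),s(525,303,z+.002))
```

```text
stub [  -2.7  -25.1 -123.1] land front -> centre [  -2.7  -23.5 -148.6] landL/R [ -15.2  -24.8 -145.6] [   9.8  -24.7 -145.6]
knob top [  -3.   -47.4 -128.4] apex [  -2.7  -39.1 -128.4] L [ -19.1  -26.1 -126.4] [  14.3  -26.  -126.4]
```

play_rows:
  rows: [0.25, 0, 0, 0.0015, 0, 0, 0, 0.25, 0, 0, 0.0015, 0, 0, 0, 0.25, 0, 0, 0.0015, 0, 0, 0, 0.25, 0, 0, 0.0015, 0, 0, 0, 0.25, 0, 0, 0.0015, 0, 0, 0, 0.25, 0, 0, 0.0015, 0, 0, 0, 0.25, 0, 0, 0.0015, 0, 0, 0, 0.25, 0, 0, 0.0015, 0, 0, 0, 0.25, 0, 0, 0.001, 0, 0, 0, 0.25, 0, 0, 0, 0, 0, 0]

```text
time: 15.85
eef_pos: [0.5911, -0.2141, 0.2216]
tool_rot: [-3.14, -0.001, 1.129]
ft_force: [-0.4, 0.5, -2.1]
grip_width: 0.29
```

```bash
python3 -c "
from h import *
st()
d=snap('wrist','w10');crop(d,'w10c',205,115,297,195,8)
d=snap('side','s10');crop(d,'s10c',195,110,265,190,7)
"
```

```text
time 15.85
joint_positions [ 0.6515  0.6169 -0.6079  1.5935  0.3878  1.0554  1.0648]
eef_pos [ 0.5911 -0.2141  0.2216]
tool_rot [-3.1404e+00 -1.2000e-03  1.1285e+00]
ft_force [-0.3939  0.5328 -2.1086]
moment [-0.0287 -0.0722  0.0132]
grip_width 0.29
```

View pics/w10c.png

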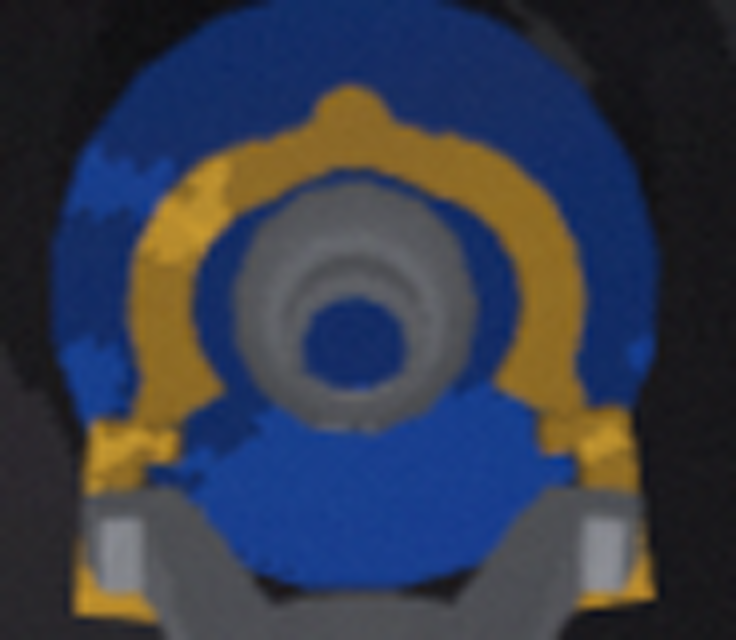

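View pics/s10c.png

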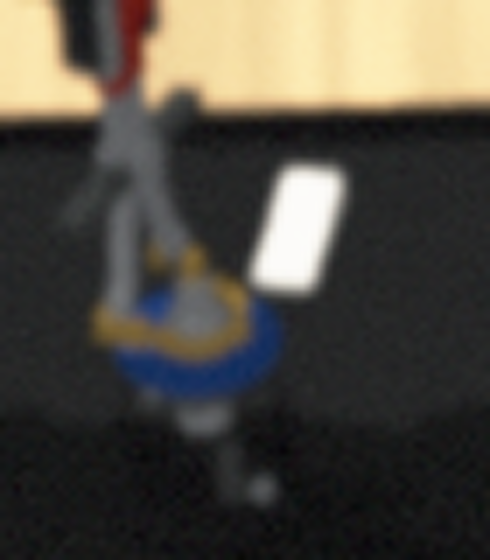

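Run:
```python
from m import *
d=dict(np.load('pics/w10.npz'));o=env.get_obs()
c=lambda x,y:(205+(x-3.5)/8,115+(y-3.5)/8)
s=lambda x,y,z:np.round(tf(o,P(d,*c(x,y),z))*1e3,1)
print('stub',s(354,344,.1125),'land',s(355,308,.087),s(355,180,.09),s(355,435,.087))
z=.0932
print('knob top',s(352,85,z),'apex',s(355,170,z),'L',s(192,303,z+.002),s(525,303,z+.002))
print('washer depth z',np.median([P(d,*c(x,y))[2] for x in range(300,420,8) for y in range(500,560,8)]),np.median([P(d,*c(x,y))[2] for x in range(90,130,8) for y in range(200,300,8)]))
```

```text
stub [  -2.8  -25.2 -109.2] land [  -2.8  -24.2 -134.7] [  -2.8  -37.7 -131.7] [  -2.8  -10.8 -134.7]
knob top [  -3.   -47.4 -128.5] apex [  -2.8  -39.1 -128.5] L [ -19.1  -26.1 -126.5] [  14.3  -26.1 -126.5]
washer depth z 0.08468240069162175 0.08465025632584722
```

play_rows:
  rows: [0.25, 0, 0.0003, 0.001, 0, 0, 0, 0.25, 0, 0, 0.001, 0, 0, 0, 0.25, 0, 0, 0.001, 0, 0, 0, 0.25, 0, 0, 0.001, 0, 0, 0, 0.25, 0, 0, 0.001, 0, 0, 0, 0.25, 0, 0, 0.001, 0, 0, 0, 0.25, 0, 0, 0.001, 0, 0, 0, 0.25, 0, 0, 0, 0, 0, 0, 0.25, 0, 0, 0, 0, 0, 0, 0.25, 0, 0, 0, 0, 0, 0]

```text
time: 17.2
eef_pos: [0.5914, -0.2142, 0.2143]
tool_rot: [-3.141, -0.001, 1.129]
ft_force: [-0.0, 0.3, -2.3]
grip_width: 0.29
```

```bash
python3 -c "
from h import *
st()
d=snap('wrist','w11');crop(d,'w11c',205,115,297,195,8)
"
```

```text
time 17.2
joint_positions [ 0.6493  0.625  -0.6047  1.5996  0.3937  1.0422  1.0603]
eef_pos [ 0.5914 -0.2142  0.2143]
tool_rot [-3.1407e+00 -1.2000e-03  1.1285e+00]
ft_force [-0.027   0.2507 -2.3411]
moment [-0.0313  0.0032 -0.0101]
grip_width 0.2898
```

View pics/w11c.png

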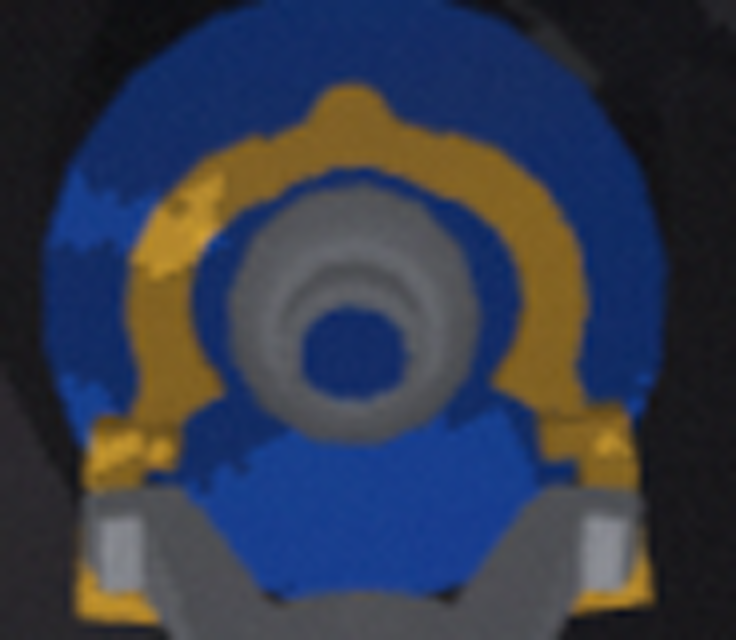

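play_rows:
  rows: [0.25, 0, 0, 0.001, 0, 0, 0, 0.25, 0, 0, 0.001, 0, 0, 0, 0.25, 0, 0, 0.001, 0, 0, 0, 0.25, 0, 0, 0, 0, 0, 0, 0.25, 0, 0, 0, 0, 0, 0, 0.25, 0, 0, 0, 0, 0, 0, 0.25, 0, 0, 0, 0, 0, 0, 0.25, 0, 0, 0, 0, 0, 0, 0.25, 0, 0, 0, 0, 0, 0, 0.25, 0, 0, 0, 0, 0, 0]

```text
time: 18.5
eef_pos: [0.5917, -0.2143, 0.2117]
tool_rot: [3.141, -0.001, 1.128]
ft_force: [-0.3, -0.2, 0.7]
grip_width: 0.288
```

```bash
python3 -c "
from h import *
st()
"
```

```text
time 18.5
joint_positions [ 0.6484  0.6278 -0.6033  1.602   0.3963  1.0364  1.0583]
eef_pos [ 0.5917 -0.2143  0.2117]
tool_rot [ 3.1415e+00 -1.2000e-03  1.1284e+00]
ft_force [-0.2668 -0.2298  0.7082]
moment [-0.0258  0.0847 -0.0556]
grip_width 0.2879
```

play_rows:
  rows: [0.25, 0, 0, 0.001, 0, 0, 0, 0.25, 0, 0, 0.001, 0, 0, 0, 0.25, 0, 0, 0.001, 0, 0, 0, 0.25, 0, 0, 0.001, 0, 0, 0, 0.25, 0, 0, 0.001, 0, 0, 0, 0.25, 0, 0, 0, 0, 0, 0, 0.25, 0, 0, 0, 0, 0, 0, 0.25, 0, 0, 0, 0, 0, 0, 0.25, 0, 0, 0, 0, 0, 0, 0.25, 0, 0, 0, 0, 0, 0]

```text
time: 19.75
eef_pos: [0.5921, -0.2145, 0.2068]
tool_rot: [3.14, -0.001, 1.128]
ft_force: [-0.5, -0.3, 2.8]
grip_width: 0.284
```

```bash
python3 -c "
from h import *
st()
d=snap('wrist','w12');crop(d,'w12c',205,115,297,195,8)
d=snap('side','s12');crop(d,'s12c',195,110,265,190,7)
"
```

```text
time 19.75
joint_positions [ 0.6469  0.6329 -0.601   1.6063  0.4006  1.0268  1.055 ]
eef_pos [ 0.5921 -0.2145  0.2068]
tool_rot [ 3.1404e+00 -1.3000e-03  1.1284e+00]
ft_force [-0.4723 -0.3053  2.8026]
moment [-0.0917  0.1584 -0.0066]
grip_width 0.2839
```

View pics/w12c.png

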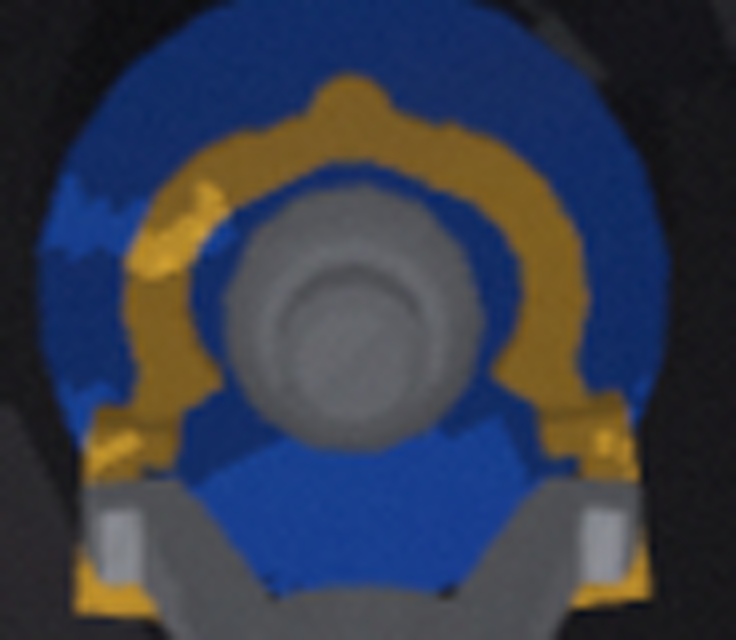

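View pics/s12c.png

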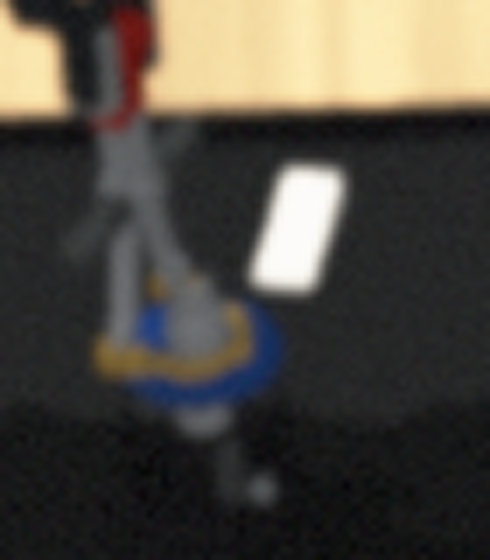

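play_rows:
  rows: [0.25, 0, 0.0005, 0.001, 0, 0, 0, 0.25, 0, 0.0005, 0.001, 0, 0, 0, 0.25, 0, 0, 0.001, 0, 0, 0, 0.25, 0, 0, 0, 0, 0, 0, 0.25, 0, 0, 0, 0, 0, 0, 0.25, 0, 0, 0, 0, 0, 0, 0.25, 0, 0, 0, 0, 0, 0, 0.25, 0, 0, 0, 0, 0, 0, 0.25, 0, 0, 0, 0, 0, 0, 0.25, 0, 0, 0, 0, 0, 0]

```text
time: 21.1
eef_pos: [0.5932, -0.2149, 0.2039]
tool_rot: [3.14, -0.001, 1.128]
ft_force: [-0.8, -1.0, 3.7]
grip_width: 0.291
```

```bash
python3 -c "
from h import *
st()
d=snap('wrist','w13');crop(d,'w13c',205,115,297,195,8)
im=d['img'].astype(int);m=(im[...,0]>70)&(im[...,2]<60)
v,u=np.where(m);p=np.array([P(d,a,b) for a,b in zip(u,v)]);q=p[(p[:,2]>.06)&(p[:,2]<.1)];print(len(q),np.median(q,0))
"
```

```text
time 21.1
joint_positions [ 0.6453  0.6377 -0.5992  1.6059  0.4035  1.0224  1.0535]
eef_pos [ 0.5932 -0.2149  0.2039]
tool_rot [ 3.1400e+00 -1.3000e-03  1.1283e+00]
ft_force [-0.7663 -1.0131  3.6887]
moment [-0.082   0.1345 -0.0376]
grip_width 0.291
2732 [ 0.56318205 -0.20542811  0.07780562]
```

View pics/w13c.png

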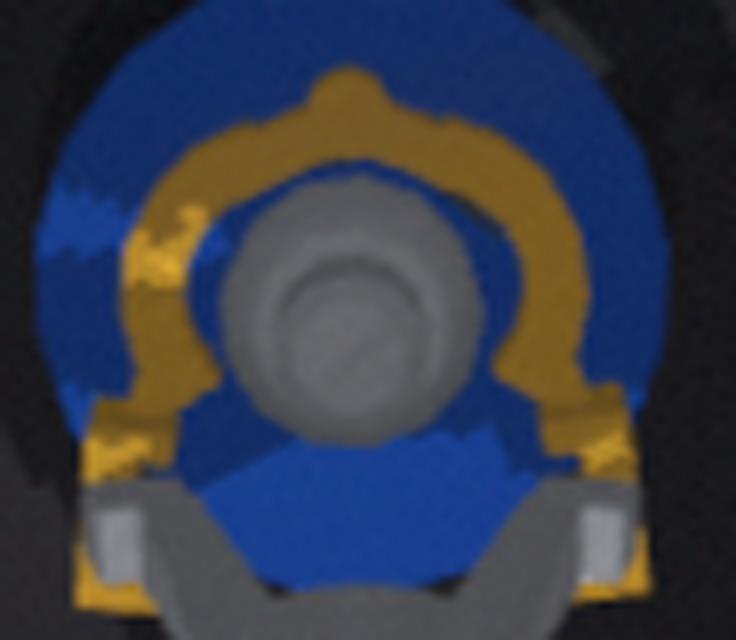

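```bash
python3 -c "
from h import *
for n in ['w9','w10','w11','w12','w13']:
    d=dict(np.load('pics/%s.npz'%n));c=lambda x,y:(205+(x-3.5)/8,115+(y-3.5)/8)
    f=lambda xs,ys:np.round(np.median([P(d,*c(x,y))[2] for x in xs for y in ys]),4)
    print(n,'front',f(range(300,420,8),range(500,560,8)),'L',f(range(60,110,8),range(230,310,8)),'R',f(range(600,650,8),range(230,310,8)),'ringL',f(range(145,180,8),range(300,350,8)),'knob',f(range(335,370,8),range(95,125,8)),'ringR',f(range(540,570,8),range(300,350,8)),'ears',f(range(105,130,8),range(420,470,8)))
"
```

```text
w9 front 0.0845 L 0.0842 R 0.0847 ringL 0.1101 knob 0.107 ringR 0.1102 ears 0.117
w10 front 0.0847 L 0.0845 R 0.0846 ringL 0.0961 knob 0.0927 ringR 0.0961 ears 0.1029
w11 front 0.0845 L 0.0847 R 0.0847 ringL 0.0909 knob 0.0898 ringR 0.091 ears 0.0962
w12 front 0.0798 L 0.0798 R 0.0797 ringL 0.0848 knob 0.0849 ringR 0.0847 ears 0.0894
w13 front 0.0778 L 0.078 R 0.0778 ringL 0.0841 knob 0.0863 ringR 0.084 ears 0.0879
```

play_rows:
  rows: [0.25, 0, -0.0005, -0.0004, 0, 0, 0, 0.25, 0, -0.0004, 0, 0, 0, 0, 0.25, 0, 0, 0, 0, 0, 0, 0.25, 0, 0, 0, 0, 0, 0, 0.25, 0, 0, 0, 0, 0, 0, 0.25, 0, 0, 0, 0, 0, 0, 0.25, 0, 0, 0, 0, 0, 0, 0.25, 0, 0, 0, 0, 0, 0, 0.25, 0, 0, 0, 0, 0, 0, 0.25, 0, 0, 0, 0, 0, 0]

```text
time: 22.4
eef_pos: [0.5924, -0.2145, 0.2043]
tool_rot: [3.14, -0.001, 1.128]
ft_force: [0.1, -0.4, 3.7]
grip_width: 0.287
```

```bash
cat > lv.py <<'E'
from h import *
def lv(n):
    d=dict(np.load('pics/%s.npz'%n));c=lambda x,y:(205+(x-3.5)/8,115+(y-3.5)/8)
    f=lambda xs,ys:np.round(np.median([P(d,*c(x,y))[2] for x in xs for y in ys]),4)
    print(n,'washer front',f(range(300,420,8),range(500,560,8)),'L',f(range(60,110,8),range(230,310,8)),'R',f(range(600,650,8),range(230,310,8)),'ringL',f(range(145,180,8),range(300,350,8)),'knob',f(range(335,370,8),range(95,125,8)),'ringR',f(range(540,570,8),range(300,350,8)),'ears',f(range(105,130,8),range(420,470,8)))
E
python3 -c "
from lv import *
st()
d=snap('wrist','w14');crop(d,'w14c',205,115,297,195,8)
lv('w14')
"
```

```text
time 22.4
joint_positions [ 0.6459  0.6359 -0.5998  1.6082  0.4029  1.0217  1.0532]
eef_pos [ 0.5924 -0.2145  0.2043]
tool_rot [ 3.1397e+00 -1.4000e-03  1.1283e+00]
ft_force [ 0.111  -0.3848  3.686 ]
moment [-0.1088  0.023   0.0077]
grip_width 0.2875
w14 washer front 0.0781 L 0.0784 R 0.0783 ringL 0.0845 knob 0.0867 ringR 0.0845 ears 0.0881
```

View pics/w14c.png

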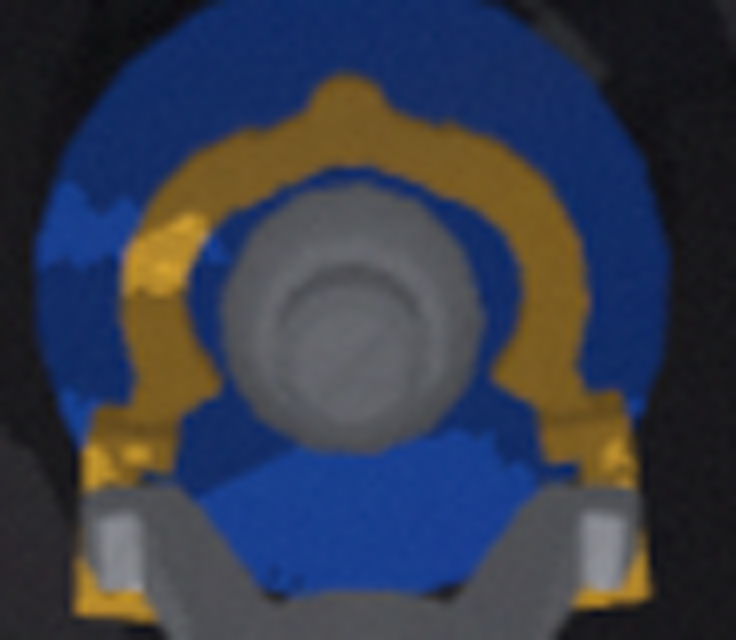

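```bash
python3 -c "
from h import *
a=dict(np.load('pics/w9.npz'))['img'];b=dict(np.load('pics/w12.npz'))['img'];c=dict(np.load('pics/w14.npz'))['img']
t=[cv2.resize(x[110:310,160:340],(360,400),interpolation=2) for x in (a,c)]
cv2.imwrite('pics/cmp.png',np.hstack(t))
"
```

```text
(no output)
```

View pics/cmp.png

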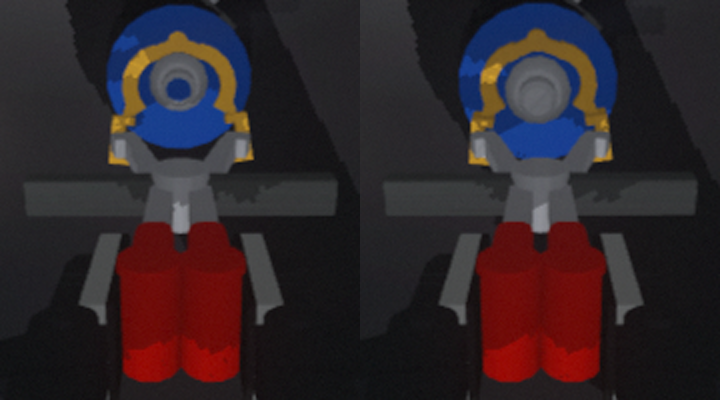

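```bash
python3 -c "
from h import *
d=snap('side','s14');e=snap('scene','c14')
t=[cv2.resize(d['img'][100:190,190:280],(400,400),interpolation=2),cv2.resize(e['img'][170:260,165:255],(400,400),interpolation=2)]
cv2.imwrite('pics/sc14.png',np.hstack(t))
"
```

```text
(no output)
```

View pics/sc14.png

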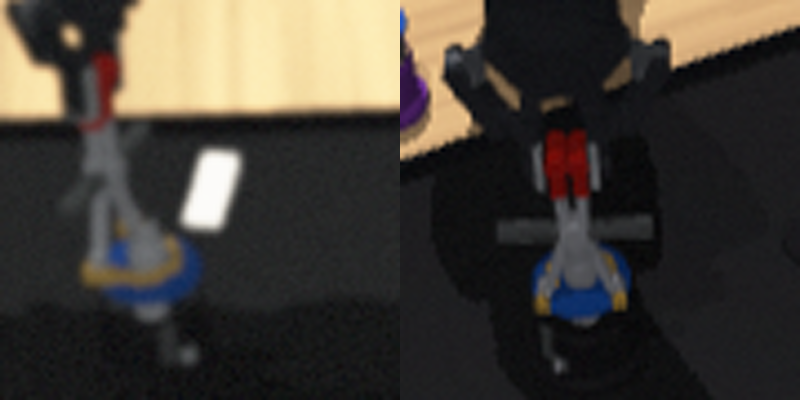

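play_rows:
  rows: [0.25, 0, -0.0005, 0, 0, 0, 0, 0.25, 0, -0.0005, 0, 0, 0, 0, 0.25, 0, -0.0005, 0, 0, 0, 0, 0.25, 0, 0, 0, 0, 0, 0, 0.25, 0, 0, 0, 0, 0, 0, 0.25, 0, 0, 0, 0, 0, 0, 0.25, 0, 0, 0, 0, 0, 0, 0.25, 0, 0, 0, 0, 0, 0, 0.25, 0, 0, 0, 0, 0, 0, 0.25, 0, 0, 0, 0, 0, 0]

```text
time: 23.8
eef_pos: [0.5912, -0.214, 0.2044]
tool_rot: [3.139, -0.001, 1.128]
ft_force: [-0.1, -1.0, 4.2]
grip_width: 0.283
```

```bash
python3 -c "
from lv import *
st()
d=snap('wrist','w15');crop(d,'w15c',205,115,297,195,8)
lv('w15')
"
```

```text
time 23.8
joint_positions [ 0.6468  0.6334 -0.6003  1.6124  0.4026  1.0193  1.0523]
eef_pos [ 0.5912 -0.214   0.2044]
tool_rot [ 3.1392e+00 -1.5000e-03  1.1282e+00]
ft_force [-0.0551 -0.9636  4.1939]
moment [-0.1909 -0.0995 -0.0899]
grip_width 0.2827
w15 washer front 0.078 L 0.0779 R 0.0779 ringL 0.0836 knob 0.0839 ringR 0.0835 ears 0.0872
```

View pics/w15c.png

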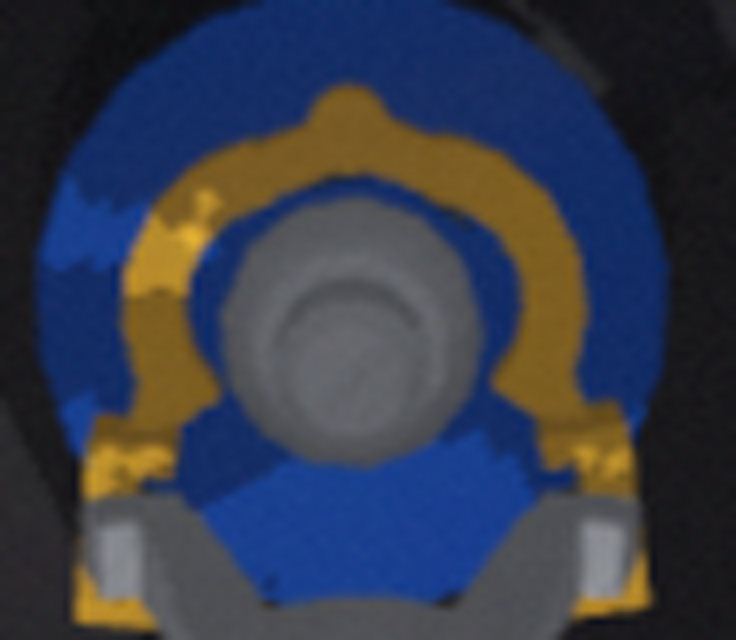

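play_rows:
  rows: [0.29, 0, 0, 0, 0, 0, 0, 0.3, 0, 0, 0, 0, 0, 0, 0.31, 0, 0, 0, 0, 0, 0, 0.32, 0, 0, 0, 0, 0, 0, 0.33, 0, 0, 0, 0, 0, 0, 0.34, 0, 0, 0, 0, 0, 0, 0.35, 0, 0, 0, 0, 0, 0, 0.36, 0, 0, 0, 0, 0, 0, 0.37, 0, 0, 0, 0, 0, 0, 0.37, 0, 0, 0, 0, 0, 0]

```text
time: 25.1
eef_pos: [0.5912, -0.2138, 0.2044]
tool_rot: [3.139, -0.002, 1.128]
ft_force: [-0.1, -0.9, 3.5]
grip_width: 0.368
```

```bash
python3 -c "
from lv import *
st()
d=snap('wrist','w16');crop(d,'w16c',205,115,297,195,8)
lv('w16')
"
```

```text
time 25.1
joint_positions [ 0.6467  0.6335 -0.6004  1.6125  0.4024  1.0192  1.0523]
eef_pos [ 0.5912 -0.2138  0.2044]
tool_rot [ 3.1393e+00 -1.7000e-03  1.1284e+00]
ft_force [-0.1042 -0.8583  3.5361]
moment [-0.0862 -0.1338 -0.0056]
grip_width 0.3679
w16 washer front 0.0782 L 0.0784 R 0.0784 ringL 0.0835 knob 0.0837 ringR 0.0835 ears 0.0839
```

View pics/w16c.png

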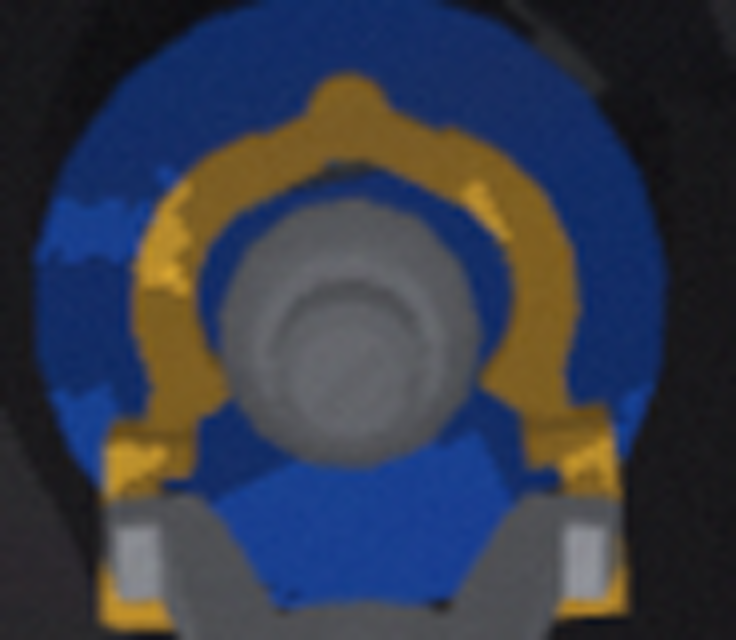

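play_rows:
  rows: [0.38, 0, 0.0002, 0, 0, 0, 0, 0.39, 0, 0.0002, 0, 0, 0, 0, 0.4, 0, 0.0003, 0, 0, 0, 0, 0.41, 0, 0.0003, 0, 0, 0, 0, 0.42, 0, 0.0003, 0.0003, 0, 0, 0, 0.43, 0, 0.0003, 0, 0, 0, 0, 0.44, 0, 0.0003, 0, 0, 0, 0, 0.45, 0, 0.0002, 0, 0, 0, 0, 0.45, 0, 0, 0, 0, 0, 0, 0.45, 0, 0, 0, 0, 0, 0]

```text
time: 26.4
eef_pos: [0.593, -0.2146, 0.2039]
tool_rot: [3.14, -0.002, 1.128]
ft_force: [-0.1, -0.2, 5.0]
grip_width: 0.451
```

```bash
python3 -c "
from lv import *
st()
d=snap('wrist','w17');crop(d,'w17c',205,115,297,195,8)
lv('w17')
"
```

```text
time 26.4
joint_positions [ 0.6455  0.6373 -0.5995  1.6067  0.4032  1.022   1.0534]
eef_pos [ 0.593  -0.2146  0.2039]
tool_rot [ 3.1400e+00 -1.6000e-03  1.1284e+00]
ft_force [-0.1234 -0.1868  5.0244]
moment [0.0167 0.0258 0.0108]
grip_width 0.4514
w17 washer front 0.0783 L 0.0786 R 0.0786 ringL 0.0797 knob 0.0837 ringR 0.0832 ears 0.0785
```

View pics/w17c.png

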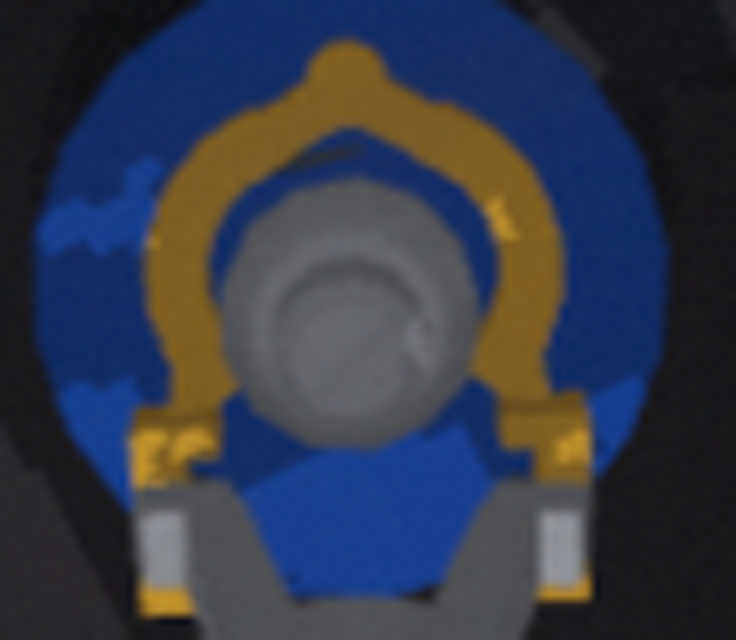

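play_rows:
  rows: [0.45, 0, 0.0004, 0, 0, 0, 0, 0.45, 0, 0.0004, 0, 0, 0, 0, 0.45, 0, 0.0004, 0, 0, 0, 0, 0.45, 0, 0.0004, 0, 0, 0, 0, 0.45, 0, 0.0004, 0, 0, 0, 0, 0.45, 0, 0.0004, 0, 0, 0, 0, 0.45, 0, 0.0004, 0, 0, 0, 0, 0.45, 0, 0.0002, 0, 0, 0, 0, 0.45, 0, 0, 0, 0, 0, 0, 0.45, 0, 0, 0, 0, 0, 0]

```text
time: 27.7
eef_pos: [0.5957, -0.2159, 0.2038]
tool_rot: [3.141, -0.002, 1.128]
ft_force: [-0.5, -0.2, 4.3]
grip_width: 0.448
```

```bash
python3 -c "
from lv import *
st()
d=snap('wrist','w18');crop(d,'w18c',205,115,297,195,8)
lv('w18')
"
```

```text
time 27.7
joint_positions [ 0.6438  0.6421 -0.5984  1.5979  0.4039  1.0266  1.0552]
eef_pos [ 0.5957 -0.2159  0.2038]
tool_rot [ 3.1405e+00 -1.6000e-03  1.1285e+00]
ft_force [-0.4952 -0.2314  4.2947]
moment [0.0733 0.2076 0.0378]
grip_width 0.4477
w18 washer front 0.0785 L 0.0785 R 0.0786 ringL 0.0791 knob 0.0792 ringR 0.0794 ears 0.0785
```

View pics/w18c.png

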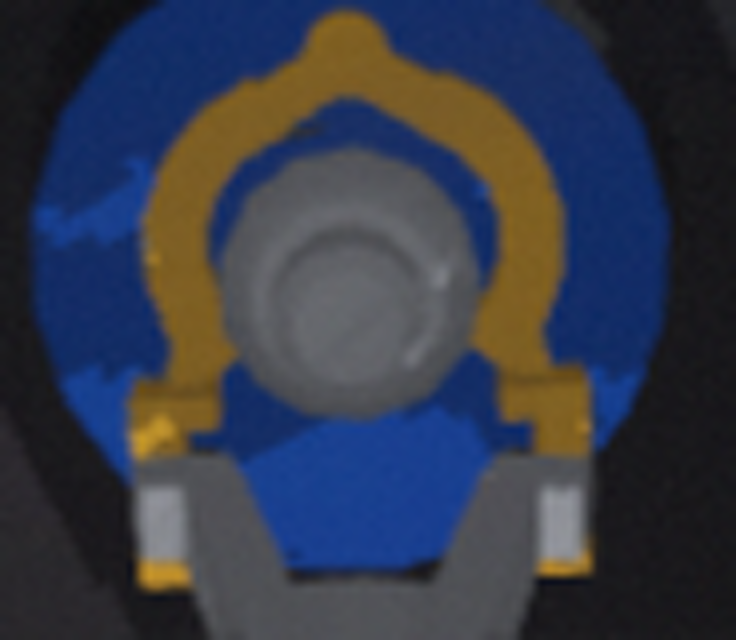

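play_rows:
  rows: [0.46, 0, 0, 0, 0, 0, 0, 0.47, 0, 0, 0, 0, 0, 0, 0.48, 0, 0, 0, 0, 0, 0, 0.49, 0, 0, 0, 0, 0, 0, 0.5, 0, 0, 0, 0, 0, 0, 0.51, 0, 0, 0, 0, 0, 0, 0.52, 0, 0, 0, 0, 0, 0, 0.53, 0, 0, 0, 0, 0, 0, 0.53, 0, 0, 0, 0, 0, 0, 0.53, 0, 0, 0, 0, 0, 0]

```text
time: 29.0
eef_pos: [0.5957, -0.2161, 0.2038]
tool_rot: [3.14, -0.001, 1.128]
ft_force: [-0.2, 0.2, 3.1]
grip_width: 0.529
```

```bash
python3 -c "
from lv import *
st()
d=snap('wrist','w19');crop(d,'w19c',205,105,297,185,8)
lv('w19')
"
```

```text
time 29.0
joint_positions [ 0.6439  0.6421 -0.5983  1.5979  0.4041  1.0265  1.0552]
eef_pos [ 0.5957 -0.2161  0.2038]
tool_rot [ 3.1404e+00 -1.4000e-03  1.1283e+00]
ft_force [-0.2072  0.1857  3.1425]
moment [0.0075 0.1396 0.0193]
grip_width 0.5294
w19 washer front 0.0795 L 0.0795 R 0.0794 ringL 0.0794 knob 0.0802 ringR 0.0795 ears 0.0791
```

View pics/w19c.png

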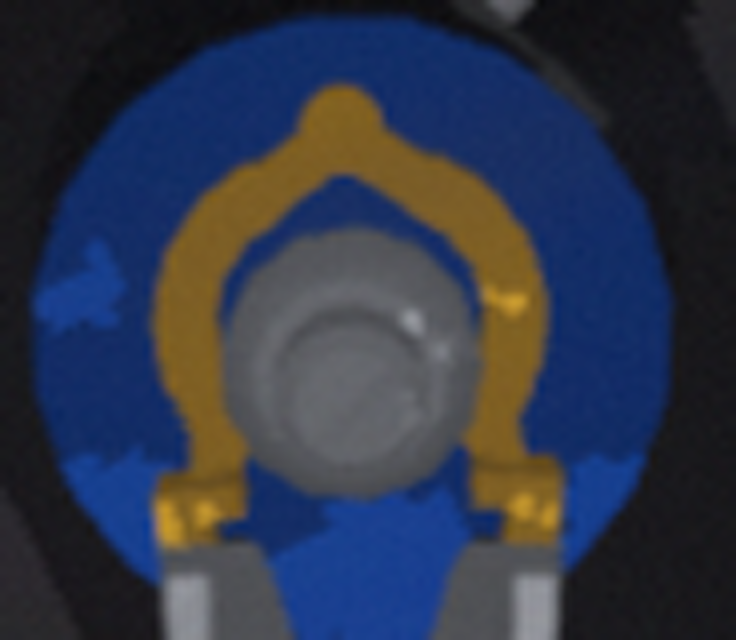

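play_rows:
  rows: [0.53, 0, 0.0002, 0.0007, 0, 0, 0, 0.53, 0, 0.0002, 0.0007, 0, 0, 0, 0.535, 0, 0.0002, 0.0003, 0, 0, 0, 0.54, 0, 0.0002, 0.0002, 0, 0, 0, 0.55, 0, 0.0002, 0.0002, 0, 0, 0, 0.56, 0, 0.0002, 0.0002, 0, 0, 0, 0.57, 0, 0.0002, 0.0002, 0, 0, 0, 0.58, 0, 0, 0.0002, 0, 0, 0, 0.58, 0, 0, 0, 0, 0, 0, 0.58, 0, 0, 0, 0, 0, 0]

```text
time: 30.3
eef_pos: [0.5974, -0.2167, 0.2012]
tool_rot: [3.14, -0.002, 1.128]
ft_force: [0.2, -0.3, 4.9]
grip_width: 0.58
```

```bash
python3 -c "
from lv import *
st()
d=snap('wrist','w20');crop(d,'w20c',205,105,297,185,8)
lv('w20')
"
```

```text
time 30.3
joint_positions [ 0.6422  0.6471 -0.5965  1.5958  0.4068  1.0232  1.0542]
eef_pos [ 0.5974 -0.2167  0.2012]
tool_rot [ 3.1396e+00 -1.6000e-03  1.1284e+00]
ft_force [ 0.1767 -0.3234  4.8667]
moment [-0.0427  0.0765  0.0023]
grip_width 0.5798
w20 washer front 0.078 L 0.0782 R 0.0782 ringL 0.0778 knob 0.0781 ringR 0.0781 ears 0.0771
```

View pics/w20c.png

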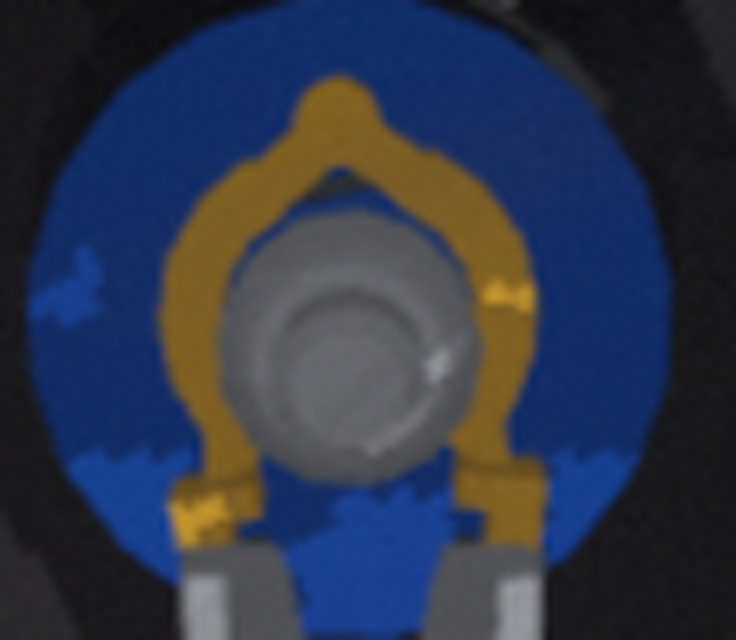

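play_rows:
  rows: [0.585, 0, 0.0002, 0.0001, 0, 0, 0, 0.59, 0, 0.0002, 0.0001, 0, 0, 0, 0.6, 0, 0.0002, 0.0002, 0, 0, 0, 0.61, 0, 0.0002, 0.0001, 0, 0, 0, 0.62, 0, 0.0002, 0.0002, 0, 0, 0, 0.63, 0, 0.0002, 0.0001, 0, 0, 0, 0.64, 0, 0.0002, 0.0002, 0, 0, 0, 0.64, 0, 0, 0, 0, 0, 0, 0.64, 0, 0, 0, 0, 0, 0, 0.64, 0, 0, 0, 0, 0, 0]

```text
time: 31.6
eef_pos: [0.5988, -0.2172, 0.2002]
tool_rot: [3.14, -0.002, 1.128]
ft_force: [0.2, -0.1, 3.0]
grip_width: 0.641
```

```bash
python3 -c "
from lv import *
st()
d=snap('wrist','w21');crop(d,'w21c',205,105,297,185,8)
lv('w21')
"
```

```text
time 31.6
joint_positions [ 0.6411  0.6505 -0.5957  1.5924  0.4079  1.0232  1.0545]
eef_pos [ 0.5988 -0.2172  0.2002]
tool_rot [ 3.1395e+00 -1.8000e-03  1.1285e+00]
ft_force [ 0.1693 -0.1297  2.9997]
moment [ 0.0297  0.0344 -0.0514]
grip_width 0.6414
w21 washer front 0.0786 L 0.0787 R 0.0785 ringL 0.0785 knob 0.0787 ringR 0.0788 ears 0.007
```

View pics/w21c.png

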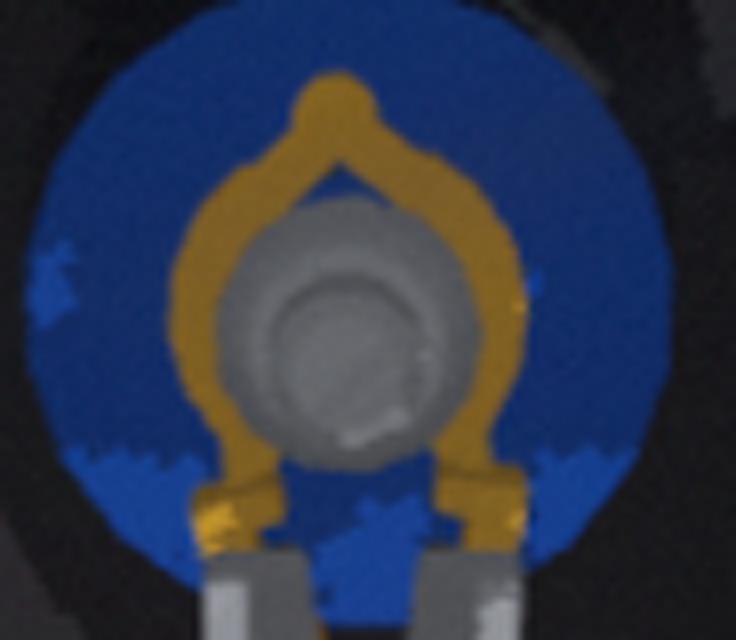

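play_rows:
  rows: [0.645, 0, 0, 0, 0, 0, 0, 0.65, 0, 0, 0, 0, 0, 0, 0.655, 0, 0, 0, 0, 0, 0, 0.66, 0, 0, 0, 0, 0, 0, 0.665, 0, 0, 0, 0, 0, 0, 0.67, 0, 0, 0, 0, 0, 0, 0.67, 0, 0, -0.0005, 0, 0, 0, 0.67, 0, 0, -0.0005, 0, 0, 0, 0.67, 0, 0, -0.0005, 0, 0, 0, 0.67, 0, 0, 0, 0, 0, 0]

```text
time: 32.9
eef_pos: [0.5981, -0.2172, 0.2008]
tool_rot: [3.142, -0.001, 1.128]
ft_force: [0.0, 0.1, -0.2]
grip_width: 0.673
```

```bash
python3 -c "
from lv import *
st()
d=snap('wrist','w22');crop(d,'w22c',205,105,297,185,8)
cv2.imwrite('pics/w22b.png',d['img'])
lv('w22')
"
```

```text
time 32.9
joint_positions [ 0.6417  0.6497 -0.5961  1.5921  0.4068  1.0261  1.0554]
eef_pos [ 0.5981 -0.2172  0.2008]
tool_rot [ 3.1415e+00 -1.4000e-03  1.1284e+00]
ft_force [ 0.0254  0.0845 -0.2302]
moment [-0.0193 -0.0736 -0.0268]
grip_width 0.6732
w22 washer front 0.0802 L 0.0797 R 0.0798 ringL 0.0798 knob 0.0803 ringR 0.0798 ears 0.0786
```

View pics/w22c.png

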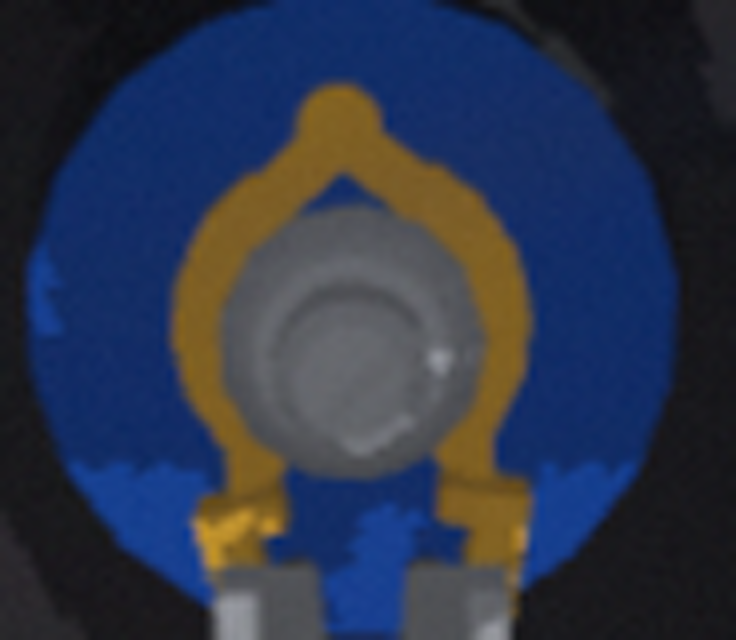

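View pics/w22b.png

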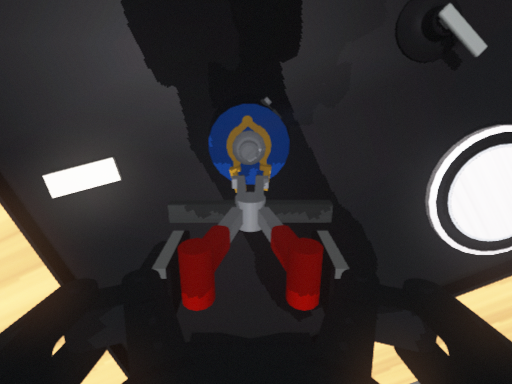

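play_rows:
  rows: [0.67, 0, 0, -0.001, 0, 0, 0, 0.67, 0, 0, -0.001, 0, 0, 0, 0.67, 0, 0, -0.001, 0, 0, 0, 0.67, 0, 0, -0.001, 0, 0, 0, 0.67, 0, 0, -0.0015, 0, 0, 0, 0.67, 0, 0, -0.0015, 0, 0, 0, 0.67, 0, 0, -0.0015, 0, 0, 0, 0.67, 0, 0, -0.0015, 0, 0, 0, 0.67, 0, 0, 0, 0, 0, 0, 0.67, 0, 0, 0, 0, 0, 0]

```text
time: 34.2
eef_pos: [0.598, -0.2172, 0.2114]
tool_rot: [-3.141, -0.001, 1.128]
ft_force: [-0.3, 0.3, -1.1]
grip_width: 0.667
```

```bash
python3 -c "
from lv import *
st()
d=snap('wrist','w23');crop(d,'w23c',195,95,315,195,6)
d=snap('side','s23');crop(d,'s23c',190,100,280,190,6)
lv('w23')
"
```

```text
time 34.2
joint_positions [ 0.6447  0.6384 -0.6008  1.5827  0.3984  1.0455  1.0621]
eef_pos [ 0.598  -0.2172  0.2114]
tool_rot [-3.1414e+00 -1.3000e-03  1.1285e+00]
ft_force [-0.2624  0.3381 -1.0828]
moment [-0.0014  0.0473 -0.018 ]
grip_width 0.6666
w23 washer front 0.08 L 0.0798 R 0.0798 ringL 0.0796 knob 0.0802 ringR 0.0797 ears 0.0056
```

View pics/w23c.png

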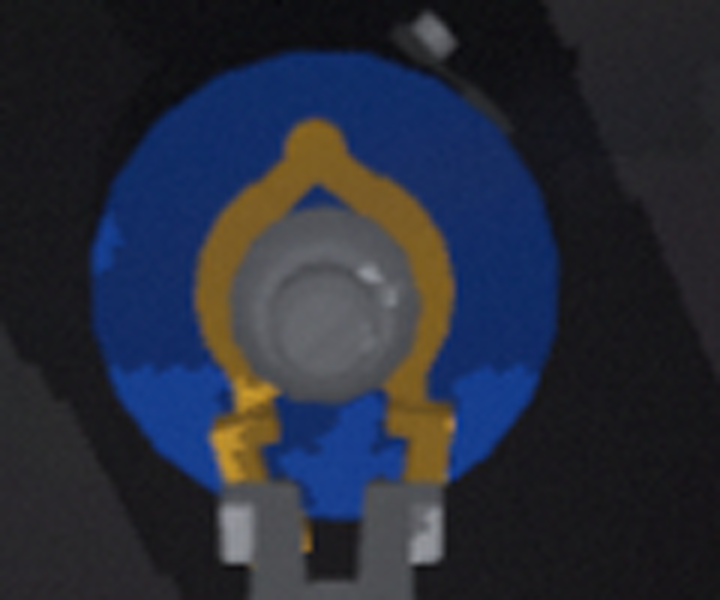

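View pics/s23c.png

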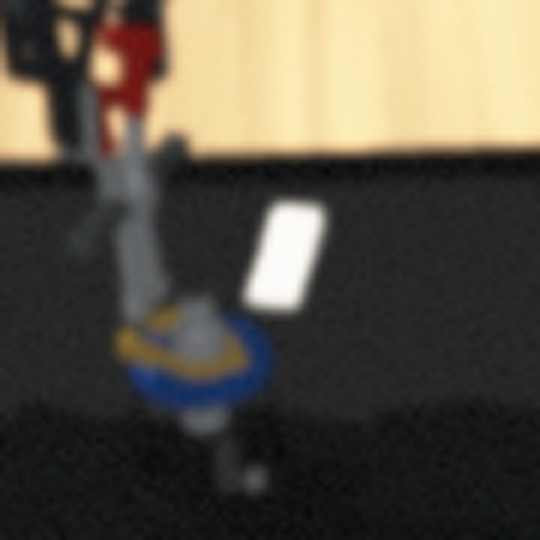

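play_rows:
  rows: [0.67, 0, 0, -0.002, 0, 0, 0, 0.67, 0, 0, -0.003, 0, 0, 0, 0.67, 0, 0, -0.005, 0, 0, 0, 0.67, 0, 0, -0.01, 0, 0, 0, 0.67, 0, 0, -0.012, 0, 0, 0, 0.67, 0, 0, -0.015, 0, 0, 0, 0.67, 0, 0, -0.015, 0, 0, 0, 0.67, 0, 0, -0.012, 0, 0, 0, 0.67, 0, 0, -0.006, 0, 0, 0, 0.67, 0, 0, 0, 0, 0, 0]

```text
time: 35.55
eef_pos: [0.5983, -0.2174, 0.2985]
tool_rot: [3.14, -0.002, 1.128]
ft_force: [-0.2, 0.3, -2.8]
grip_width: 0.669
```

```bash
python3 -c "
from lv import *
st()
d=snap('wrist','w24');crop(d,'w24c',140,90,340,330,2.5) if 0 else cv2.imwrite('pics/w24c.png',cv2.resize(d['img'][90:330,140:360],None,fx=2.5,fy=2.5,interpolation=2))
d=snap('side','s24');crop(d,'s24c',180,60,280,190,4)
d=snap('scene','c24');crop(d,'c24c',155,130,265,270,4)
plan([0.5485,0.1516,0.28],1.128,1,1)
"
```

```text
time 35.55
joint_positions [ 0.6612  0.557  -0.6303  1.4864  0.339   1.2066  1.1109]
eef_pos [ 0.5983 -0.2174  0.2985]
tool_rot [ 3.1397e+00 -1.6000e-03  1.1284e+00]
ft_force [-0.2325  0.3289 -2.8327]
moment [-0.0033 -0.0215 -0.0188]
grip_width 0.6686
dist 0.37258249017516876 w [ 0.001 -0.001  0.001]
[1, np.float64(0.3121), np.float64(-0.2026), np.float64(0.018), np.float64(0.0007), np.float64(-0.0015), np.float64(0.0006)]
```

View pics/w24c.png

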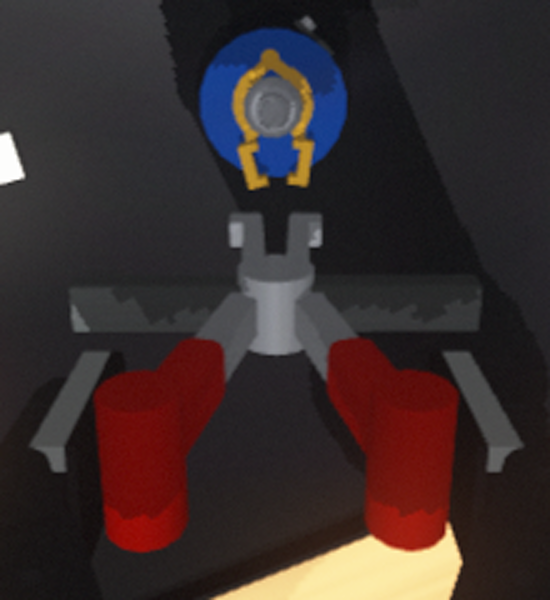

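View pics/s24c.png

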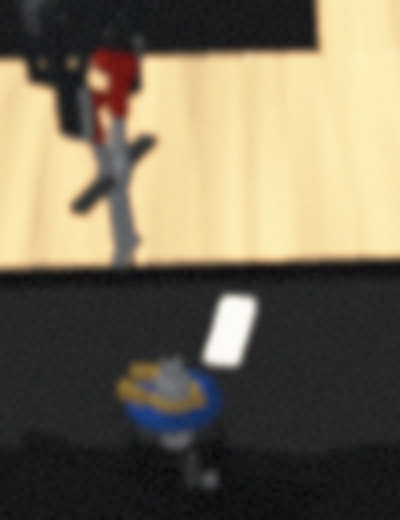

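View pics/c24c.png

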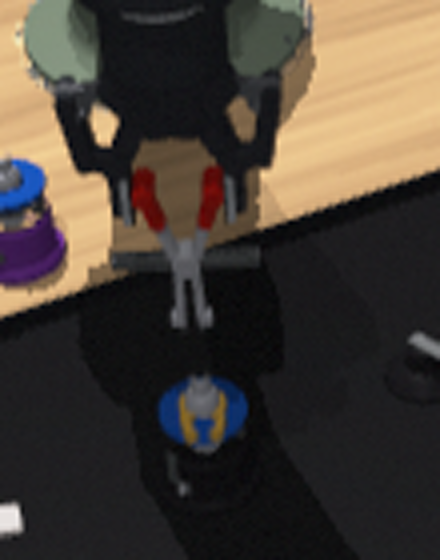

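```bash
cat > bar.py <<'E'
from m import *
def bar(n,o):
    d=dict(np.load('pics/%s.npz'%n))
    for x in (85,110,150,400,440,470):
        r=[]
        for y in range(268,345,5):
            p=P(d,140+x/2.5,90+y/2.5); q=tf(o,p)*1e3
            if abs(q[2])<110 and q[2]>-110: r.append((y,*np.round(q,1)))
        print(x,[tuple(map(float,t)) for t in r])
E
python3 -c "
from bar import *
bar('w24',env.get_obs())"
```

```text
85 [(278.0, -46.5, -9.6, -50.4), (283.0, -46.0, -9.1, -48.2), (288.0, -46.0, -8.1, -47.5), (293.0, -45.6, -7.4, -46.0), (298.0, -45.9, -6.0, -46.6), (303.0, -45.8, -4.9, -46.1), (308.0, -46.0, -3.6, -46.3), (313.0, -46.2, -2.1, -47.0), (318.0, -46.2, -1.0, -46.5), (323.0, -46.4, 0.4, -47.1), (328.0, -46.2, 1.2, -45.9)]
110 [(278.0, -41.0, -9.1, -51.9), (283.0, -40.2, -9.2, -48.0), (288.0, -39.7, -8.7, -45.6), (293.0, -40.1, -7.1, -46.9), (298.0, -40.2, -5.9, -46.9), (303.0, -40.2, -4.7, -46.7), (308.0, -40.2, -3.5, -46.5), (313.0, -40.4, -2.2, -46.8), (318.0, -40.5, -0.8, -47.1), (323.0, -40.6, 0.5, -47.3), (328.0, -40.5, 1.4, -46.3)]
150 [(278.0, -31.3, -9.3, -51.0), (283.0, -30.9, -9.2, -47.8), (288.0, -30.6, -8.6, -46.1), (293.0, -30.8, -7.2, -46.6), (298.0, -30.7, -6.2, -45.9), (303.0, -31.0, -4.6, -47.0), (308.0, -30.9, -3.5, -46.5), (313.0, -31.0, -2.2, -46.6), (318.0, -30.9, -1.3, -45.7), (323.0, -31.1, 0.3, -46.6), (328.0, -31.1, 1.4, -46.3)]
400 [(278.0, 27.4, -9.8, -49.6), (283.0, 27.1, -9.2, -47.6), (288.0, 26.8, -8.7, -45.5), (293.0, 27.1, -6.9, -47.1), (298.0, 27.0, -6.1, -46.0), (303.0, 26.9, -5.1, -45.4), (308.0, 27.0, -3.9, -45.4), (313.0, 27.2, -2.3, -46.2), (318.0, 27.3, -0.9, -46.6), (323.0, 27.5, 0.6, -47.4), (328.0, 27.3, 1.5, -46.3)]
440 [(278.0, 37.0, -9.3, -51.0), (283.0, 36.5, -9.0, -48.2), (288.0, 36.0, -8.7, -45.4), (293.0, 36.3, -7.0, -46.8), (298.0, 36.3, -5.9, -46.6), (303.0, 36.4, -4.8, -46.3), (308.0, 36.4, -3.6, -46.1), (313.0, 36.8, -1.7, -47.7), (318.0, 36.9, -0.5, -47.7), (323.0, 36.9, 0.6, -47.3), (328.0, 36.9, 1.8, -47.1)]
470 [(278.0, 44.0, -9.4, -50.6), (283.0, 43.3, -9.2, -47.6), (288.0, 43.4, -7.9, -47.7), (293.0, 43.1, -7.2, -46.3), (298.0, 43.4, -5.7, -46.9), (303.0, 43.2, -4.9, -46.0), (308.0, 43.5, -3.4, -46.6), (313.0, 44.0, -1.5, -48.3), (318.0, 43.8, -0.6, -47.4), (323.0, 43.7, 0.3, -46.5), (328.0, 44.0, 1.9, -47.3)]
```

play_rows:
  rows: [0.67, 0.005, -0.003, 0, 0, 0, 0, 0.67, 0.012, -0.008, 0, 0, 0, 0, 0.67, 0.02, -0.013, 0, 0, 0, 0, 0.67, 0.024, -0.016, 0, 0, 0, 0, 0.67, 0.025, -0.016, 0, 0, 0, 0, 0.67, 0.025, -0.016, 0, 0, 0, 0, 0.67, 0.025, -0.016, 0, 0, 0, 0, 0.67, 0.025, -0.016, 0, 0, 0, 0, 0.67, 0.025, -0.016, 0, 0, 0, 0, 0.67, 0.02, -0.013, 0, 0, 0, 0]

```text
time: 36.95
eef_pos: [0.561, 0.0411, 0.2967]
tool_rot: [-3.139, -0.002, 1.132]
ft_force: [-0.5, -0.7, -2.2]
grip_width: 0.67
```

```bash
python3 -c "
from h import *
st()
plan([0.5479,0.1504,0.27],1.130,.67,1)
"
```

```text
time 36.95
joint_positions [ 0.3317  0.4464 -0.705   1.6834  0.3113  1.1282  0.6722]
eef_pos [0.561  0.0411 0.2967]
tool_rot [-3.1393e+00 -2.2000e-03  1.1321e+00]
ft_force [-0.5091 -0.6789 -2.151 ]
moment [-0.0247 -0.0213 -0.0216]
grip_width 0.6705
dist 0.11327453170456579 w [-0.002 -0.002  0.002]
[0.67, np.float64(0.0933), np.float64(-0.0582), np.float64(0.027), np.float64(-0.0023), np.float64(-0.0022), np.float64(0.0021)]
```

play_rows:
  rows: [0.67, 0.018, -0.011, 0.003, 0, 0, 0, 0.67, 0.017, -0.011, 0.003, 0, 0, 0, 0.67, 0.015, -0.009, 0.004, 0, 0, 0, 0.67, 0.013, -0.008, 0.004, 0, 0, 0, 0.67, 0.01, -0.006, 0.004, 0, 0, 0, 0.67, 0.008, -0.005, 0.004, 0, 0, 0, 0.67, 0.006, -0.004, 0.003, 0, 0, 0, 0.67, 0.003, -0.002, 0.002, 0, 0, 0, 0.67, 0, 0, 0, 0, 0, 0, 0.67, 0, 0, 0, 0, 0, 0]

```text
time: 38.2
eef_pos: [0.5445, 0.1557, 0.2688]
tool_rot: [-3.139, -0.002, 1.137]
ft_force: [-0.0, -0.2, -1.1]
grip_width: 0.671
```

```bash
python3 -c "
from h import *
st()
d=snap('wrist','w25')
cv2.imwrite('pics/w25c.png',cv2.resize(d['img'][90:330,140:360],None,fx=2.5,fy=2.5,interpolation=2))
plan([0.5479,0.1504,0.27],1.130,.67,1)
from bar import *
bar('w25',env.get_obs())
"
```

```text
time 38.2
joint_positions [ 0.128   0.4851 -0.7143  1.7083  0.3499  1.0805  0.4407]
eef_pos [0.5445 0.1557 0.2688]
tool_rot [-3.1392e+00 -2.1000e-03  1.1371e+00]
ft_force [-0.0451 -0.2447 -1.116 ]
moment [ 0.0181 -0.075  -0.085 ]
grip_width 0.671
dist 0.006372566998336297 w [-0.002 -0.002  0.007]
[0.67, np.float64(-0.0033), np.float64(0.0053), np.float64(-0.0012), np.float64(-0.0024), np.float64(-0.002), np.float64(0.0069)]
85 [(278.0, -46.7, -9.9, -51.9), (283.0, -46.3, -9.2, -50.2), (288.0, -45.5, -9.1, -46.7), (293.0, -45.6, -7.9, -46.8), (298.0, -45.7, -6.6, -46.9), (303.0, -45.8, -5.4, -47.0), (308.0, -46.1, -4.0, -47.5), (313.0, -46.1, -2.8, -47.3), (318.0, -46.2, -1.5, -47.5), (323.0, -46.3, -0.2, -47.5), (328.0, -46.4, 1.1, -47.6)]
110 [(278.0, -41.0, -9.6, -52.7), (283.0, -40.4, -9.3, -50.0), (288.0, -40.0, -8.8, -47.9), (293.0, -39.9, -7.8, -47.1), (298.0, -40.2, -6.3, -47.8), (303.0, -40.1, -5.4, -47.1), (308.0, -40.3, -3.8, -47.9), (313.0, -40.4, -2.6, -47.9), (318.0, -40.5, -1.4, -47.8), (323.0, -40.3, -0.5, -46.9), (328.0, -40.5, 1.0, -47.6)]
150 [(278.0, -31.3, -9.9, -
[... 532 characters left out ...]
 27.3, -1.4, -47.5), (323.0, 27.4, -0.0, -47.8), (328.0, 27.3, 0.9, -47.0)]
440 [(278.0, 37.1, -9.7, -52.0), (283.0, 36.5, -9.6, -48.8), (288.0, 36.0, -9.2, -46.3), (293.0, 36.3, -7.7, -47.3), (298.0, 36.3, -6.4, -47.3), (303.0, 36.6, -4.9, -48.0), (308.0, 36.5, -3.9, -47.5), (313.0, 36.6, -2.7, -47.5), (318.0, 36.7, -1.4, -47.5), (323.0, 36.8, -0.1, -47.7), (328.0, 36.8, 1.1, -47.5)]
470 [(278.0, 43.9, -10.0, -51.0), (283.0, 43.3, -9.8, -48.2), (288.0, 43.3, -8.6, -48.0), (293.0, 43.2, -7.6, -47.3), (298.0, 43.4, -6.3, -47.7), (303.0, 43.3, -5.2, -47.1), (308.0, 43.6, -3.8, -47.7), (313.0, 43.7, -2.5, -48.0), (318.0, 43.6, -1.5, -47.3), (323.0, 43.6, -0.3, -47.0), (328.0, 44.3, 1.8, -49.1)]
```

View pics/w25c.png

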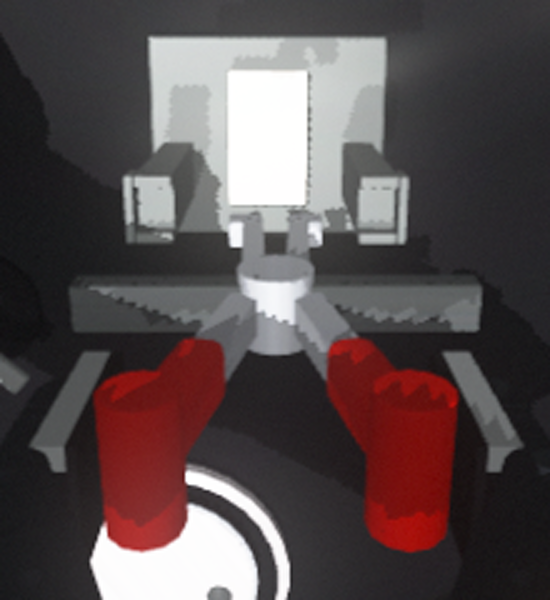

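Run:
```python
from m import *
d=dict(np.load('pics/w25.npz'));o=env.get_obs()
c=lambda x,y:(140+(x-.75)/2.5,90+(y-.75)/2.5)
s=lambda x,y,z:np.round(tf(o,P(d,*c(x,y),z))*1e3,1)
print([float(np.round(P(d,*c(x,y))[2],4)) for x,y in [(130,210),(155,178),(155,240),(402,210),(385,178),(385,240),(155,210),(380,210)]])
for z in (.096,.1):
    q=np.array([s(*p,z) for p in [(124,176),(126,243),(408,173),(407,243)]]);print(z,q,q.mean(0))
print('bar centre -1.75,-3.4')
```

```text
[0.101, 0.099, 0.1002, 0.0995, 0.0962, 0.1007, 0.0921, 0.0921]
0.096 [[ -59.7  -11.2 -172.8]
 [ -60.3   15.4 -172.8]
 [  48.7  -12.2 -172.8]
 [  49.6   15.5 -172.8]] [  -5.425    1.875 -172.8  ]
0.1 [[ -58.9  -11.9 -168.8]
 [ -59.5   14.3 -168.8]
 [  48.1  -13.  -168.8]
 [  48.9   14.4 -168.8]] [  -5.35    0.95 -168.8 ]
bar centre -1.75,-3.4
```

play_rows:
  rows: [0.67, -0.0015, 0.002, 0.004, 0, 0, 0.003, 0.67, -0.001, 0.0015, 0.01, 0, 0, 0.002, 0.67, -0.001, 0.001, 0.014, 0, 0, 0, 0.67, 0, 0, 0.016, 0, 0, 0, 0.67, 0, 0, 0.016, 0, 0, 0, 0.67, 0, 0, 0.016, 0, 0, 0, 0.67, 0, 0, 0.012, 0, 0, 0, 0.67, 0, 0, 0.007, 0, 0, 0, 0.67, 0, 0, 0, 0, 0, 0, 0.67, 0, 0, 0, 0, 0, 0]

```text
time: 39.5
eef_pos: [0.5469, 0.1499, 0.1661]
tool_rot: [-3.138, -0.001, 1.131]
ft_force: [0.5, -0.9, -1.7]
grip_width: 0.667
```

```bash
python3 -c "
from h import *
st()
d=snap('wrist','w26')
cv2.imwrite('pics/w26c.png',cv2.resize(d['img'][90:330,140:360],None,fx=2.5,fy=2.5,interpolation=2))
plan([0.5479,0.1504,0.17],1.130,.67,1)
d=snap('side','s26');crop(d,'s26c',180,150,300,310,4)
"
```

```text
time 39.5
joint_positions [ 0.0878  0.6059 -0.6509  1.8054  0.4565  0.887   0.3583]
eef_pos [0.5469 0.1499 0.1661]
tool_rot [-3.1380e+00 -1.3000e-03  1.1311e+00]
ft_force [ 0.5155 -0.9414 -1.7363]
moment [ 0.0027 -0.0039  0.0094]
grip_width 0.6674
dist 0.003962342520476614 w [-0.003 -0.001  0.001]
[0.67, np.float64(0.0009), np.float64(0.0007), np.float64(-0.0038), np.float64(-0.0035), np.float64(-0.0013), np.float64(0.001)]
```

View pics/w26c.png

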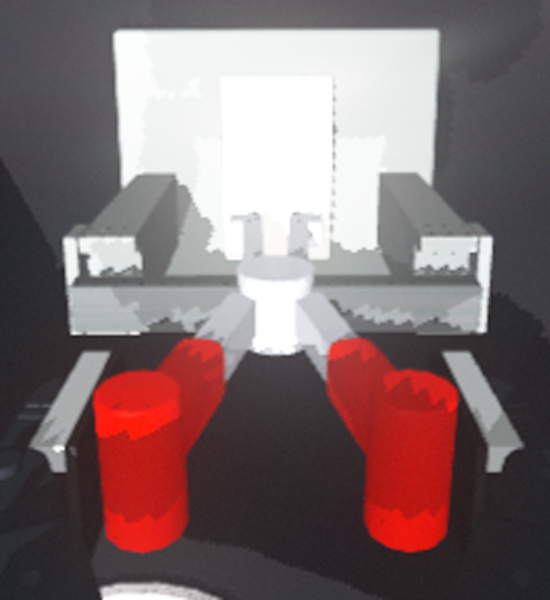

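View pics/s26c.png

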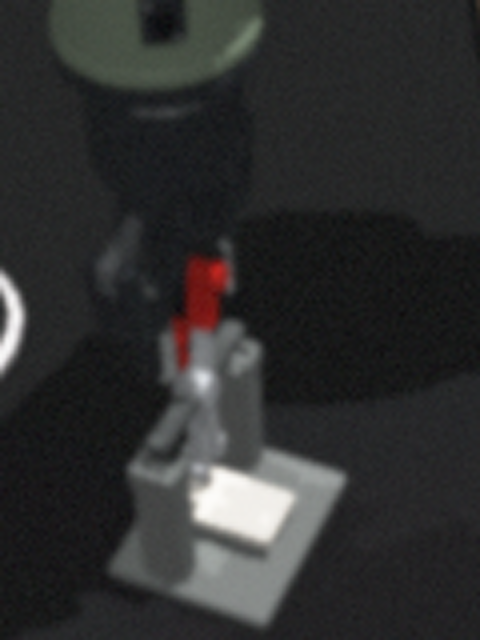

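Run:
```python
from bar import *
d=dict(np.load('pics/w26.npz'));o=env.get_obs()
c=lambda x,y:(140+(x-.75)/2.5,90+(y-.75)/2.5)
s=lambda x,y,z:np.round(tf(o,P(d,*c(x,y),z))*1e3,1)
q=np.array([s(*p,.1) for p in [(63,237),(70,334),(492,235),(488,333)]]);print(q,q.mean(0))
r=[]
for x in (110,150,400,440):
    for y in range(288,333,5):
        p=tf(o,P(d,*c(x,y)))*1e3
        if p[2]>-52:r.append(p)
r=np.array(r);print(r[:,1].min(),r[:,1].max(),np.median(r,0))
print(s(275,283,.1661-.0475),s(275,331,.1661-.0475))
```

```text
[[-55.3 -16.2 -66.2]
 [-55.4   9.9 -66.2]
 [ 52.4 -16.6 -66.2]
 [ 53.3   9.8 -66.2]] [ -1.25   -3.275 -66.2  ]
-8.92007252423836 1.632002187403876 [ -2.04189203  -4.17278138 -47.55077869]
[ -2.1 -10.2 -47.6] [ -2.1   1.6 -47.6]
```

play_rows:
  rows: [0.67, 0.0005, 0.0005, 0.002, 0, 0, 0, 0.67, 0, 0, 0.003, 0, 0, 0, 0.67, 0, 0, 0.003, 0, 0, 0, 0.67, 0, 0, 0.003, 0, 0, 0, 0.67, 0, 0, 0.002, 0, 0, 0, 0.67, 0, 0, 0.002, 0, 0, 0, 0.67, 0, 0, 0.001, 0, 0, 0, 0.67, 0, 0, 0.001, 0, 0, 0, 0.67, 0, 0, 0.0005, 0, 0, 0, 0.67, 0, 0, 0, 0, 0, 0]

```text
time: 40.85
eef_pos: [0.5479, 0.1502, 0.1482]
tool_rot: [-3.139, -0.002, 1.131]
ft_force: [-1.1, -0.4, -0.6]
grip_width: 0.67
```

```bash
python3 -c "
from h import *
st()
d=snap('wrist','w27')
cv2.imwrite('pics/w27c.png',cv2.resize(d['img'][90:330,140:360],None,fx=2.5,fy=2.5,interpolation=2))
"
```

```text
time 40.85
joint_positions [ 0.0763  0.6301 -0.636   1.8165  0.4785  0.854   0.3407]
eef_pos [0.5479 0.1502 0.1482]
tool_rot [-3.1392e+00 -1.8000e-03  1.1308e+00]
ft_force [-1.137  -0.4193 -0.5715]
moment [-0.1489  0.1154 -0.0407]
grip_width 0.67
```

View pics/w27c.png

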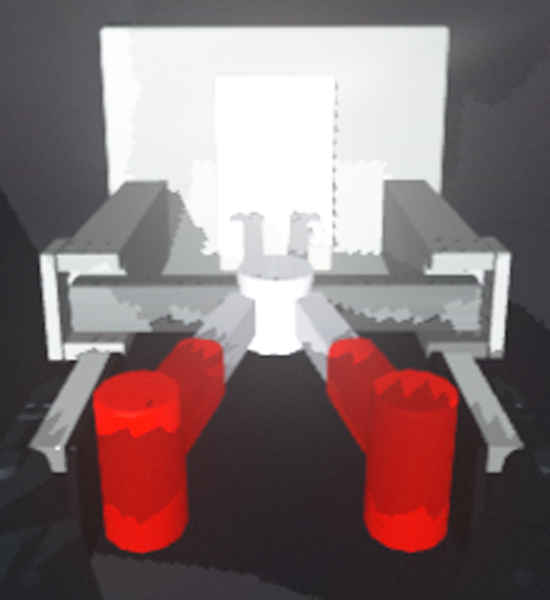

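play_rows:
  rows: [0.67, 0, 0, 0.0007, 0, 0, 0, 0.67, 0, 0, 0.0007, 0, 0, 0, 0.67, 0, 0, 0.0007, 0, 0, 0, 0.67, 0, 0, 0, 0, 0, 0, 0.68, 0, 0, 0, 0, 0, 0, 0.7, 0, 0, 0, 0, 0, 0, 0.72, 0, 0, 0, 0, 0, 0, 0.75, 0, 0, 0, 0, 0, 0, 0.8, 0, 0, 0, 0, 0, 0, 0.85, 0, 0, 0, 0, 0, 0]

```text
time: 42.15
eef_pos: [0.5488, 0.1501, 0.1479]
tool_rot: [3.141, -0.003, 1.13]
ft_force: [0.1, -0.1, -0.2]
grip_width: 0.85
```

```bash
python3 -c "
from h import *
st()
d=snap('wrist','w28')
cv2.imwrite('pics/w28c.png',cv2.resize(d['img'][90:330,140:360],None,fx=2.5,fy=2.5,interpolation=2))
"
```

```text
time 42.15
joint_positions [ 0.0751  0.6303 -0.6344  1.8165  0.481   0.8515  0.3387]
eef_pos [0.5488 0.1501 0.1479]
tool_rot [ 3.1413e+00 -2.5000e-03  1.1303e+00]
ft_force [ 0.1096 -0.1117 -0.242 ]
moment [ 0.0063  0.0042 -0.0287]
grip_width 0.8496
```

View pics/w28c.png

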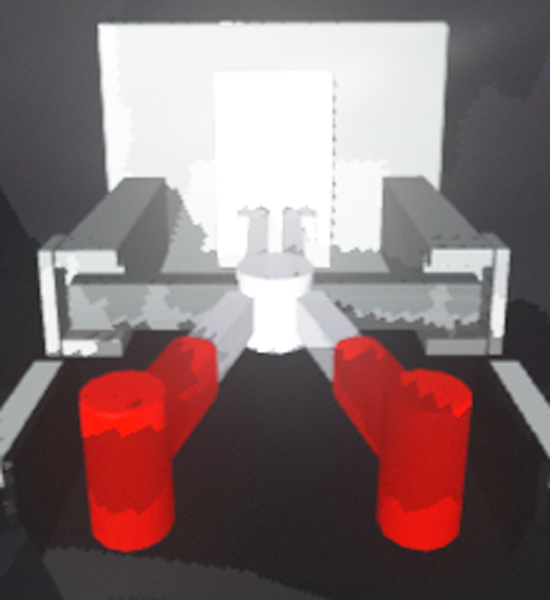

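Released and seated on the posts. Now straight up, fully open.

play_rows:
  rows: [1, 0, 0, 0, 0, 0, 0, 1, 0, 0, -0.003, 0, 0, 0, 1, 0, 0, -0.006, 0, 0, 0, 1, 0, 0, -0.012, 0, 0, 0, 1, 0, 0, -0.018, 0, 0, 0, 1, 0, 0, -0.02, 0, 0, 0, 1, 0, 0, -0.02, 0, 0, 0, 1, 0, 0, -0.02, 0, 0, 0, 1, 0, 0, -0.012, 0, 0, 0, 1, 0, 0, 0, 0, 0, 0]

```text
time: 43.45
eef_pos: [0.549, 0.1503, 0.2695]
tool_rot: [3.138, -0.005, 1.131]
ft_force: [0.5, -0.2, -0.1]
grip_width: 0.998
```

Run:
```python
from h import *
st()
w=snap('wrist','w29');a=snap('scene','c29');b=snap('side','s29')
t=[cv2.resize(x,(400,300),interpolation=2) for x in (w['img'],a['img'][150:225,255:355],b['img'][195:315,180:340],a['img'][205:280,165:265])]
cv2.imwrite('pics/f29.png',np.vstack([np.hstack(t[:2]),np.hstack(t[2:])]))
cv2.imwrite('pics/f29s.png',cv2.resize(b['img'][120:220,150:290],(800,571),interpolation=2))
```

```text
time 43.45
joint_positions [ 0.1363  0.4851 -0.7115  1.7053  0.3529  1.0768  0.4446]
eef_pos [0.549  0.1503 0.2695]
tool_rot [ 3.1381 -0.0053  1.1307]
ft_force [ 0.472  -0.1965 -0.0844]
moment [-0.0138  0.0784  0.036 ]
grip_width 0.9978
```

View pics/f29.png

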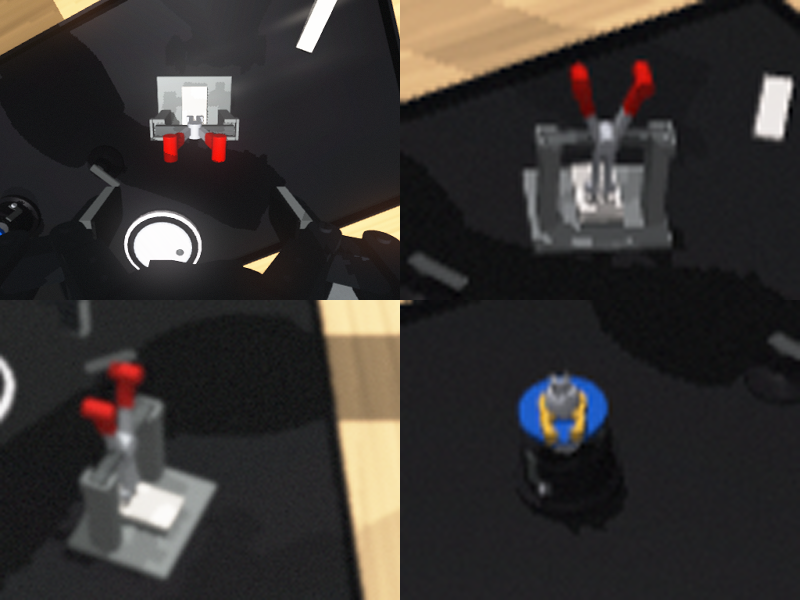

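View pics/f29s.png

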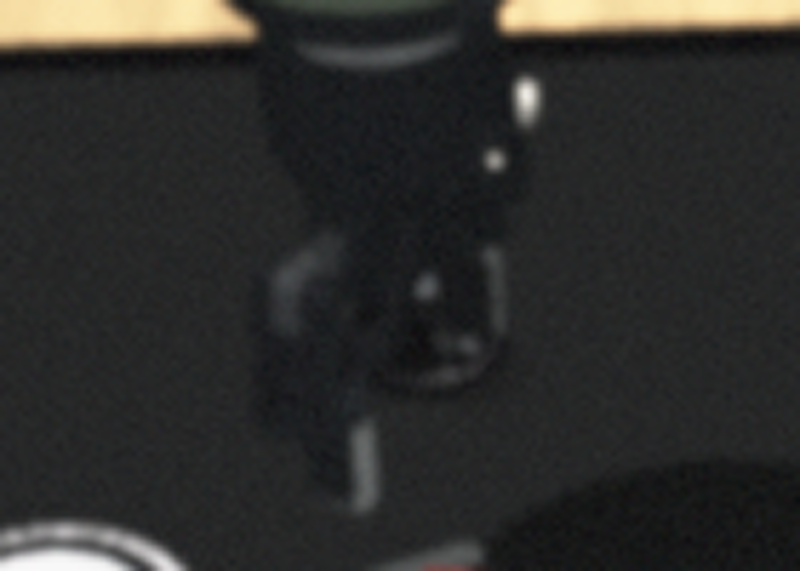

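Run:
```python
from h import *
d=dict(np.load('pics/w24.npz'))
crop(d,'w24z',212,95,284,170,8)
im=d['img'].astype(int);m=(im[...,2]>im[...,0]+40)&(im[...,1]>60);m[:, :212]=0;m[:,284:]=0;m[170:]=0;m[:95]=0
v,u=np.where(cv2.erode(m.astype(np.uint8),np.ones((2,2)))>0);p=np.array([P(d,a,b) for a,b in zip(u,v)])
ok=(p[:,2]>.07)&(p[:,2]<.1);p=p[ok];v=v[ok];u=u[ok]
for lo in range(100,168,6):
    s=(v>=lo)&(v<lo+6)
    if s.sum()>3: print(lo,s.sum(),np.round(np.median(p[s,2]),4),u[s].min(),u[s].max())
b=(im[...,0]>90)&(im[...,2]<60);v,u=np.where(b);q=np.array([P(d,a,c) for a,c in zip(u,v)]);q=q[(q[:,2]>.07)&(q[:,2]<.1)];print('washer',np.median(q,0))
```

```text
112 42 0.0849 244 254
118 68 0.0845 237 262
124 45 0.0848 235 264
130 37 0.0847 234 264
136 34 0.0845 235 264
142 44 0.0853 239 264
148 57 0.0897 236 264
154 48 0.0895 238 263
160 69 0.0894 239 263
washer [ 0.56429442 -0.20592597  0.07965609]
```

View pics/w24z.png

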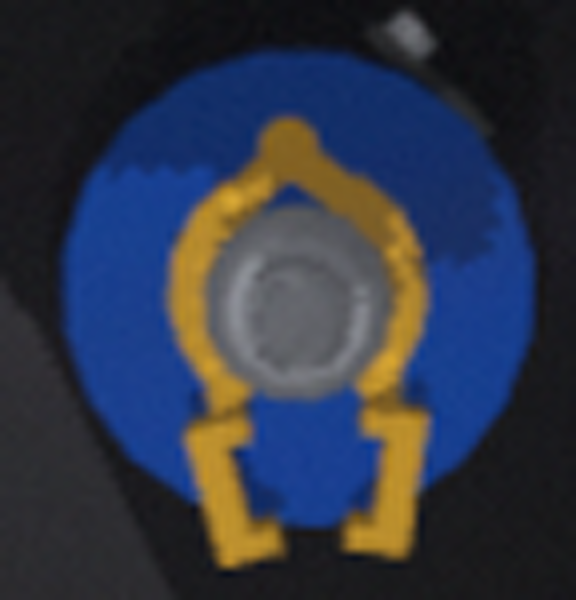

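```bash
python3 -c "
from h import *
print(env.job_done())"
```

```text
the job is handed in; nothing more can be done
None
```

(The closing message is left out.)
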